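Build the bayonet lens tube on the leaning detector head

TASK

Complete the light-collecting tube on the leaning detector head: take the red-banded filter stage from the rack and lock it into the head's port, then lock the blue-banded lens stage into the top of the filter stage. Each is a bayonet: find the slots so that the lugs drop in, push fully home against the spring, turn a quarter turn clockwise (looking into the port) to the stop and let go so that it springs up into its notches. Leave the things standing around where they are.

Things in the scene. Friction and masses are not known exactly. Their poses are not given: they have to be found in the camera images.
- detector_head: Detector head: black cylinder (60 mm across) in a two-cheek yoke on a dark 116 x 84 x 10 mm base plate, bolted down. Origin: centre of the plate's underside, z up. The cylinder leans 30 degrees from vertical toward the head's own -x; its upper end carries the port, whose mouth is about 0.12 m high.
- port: Bayonet port, aluminium ring 52 mm across on the head's upper end. Origin: centre of the mouth, in the rim plane; z: out along the axis, 30 degrees from vertical; y: the head's y. 32 mm bore with two opposite slots. The ring is clamped at an arbitrary rotation that this pose does not show: the slots lie anywhere within 25 degrees of the port's +x and -x; a red dot on the rim marks each.
- port_lock (a point): Point on the port's axis where a locked stage's shoulder stands: 4.5 mm above the rim. From the slots the lugs turn only clockwise looking into the mouth (negative about z), 85 to 97 degrees to a hard stop, and only with the shoulder within 1.5 mm of the rim. There, let go, the spring lifts the lugs into notches: locked. Lugs on the rim beside the slots: shoulder 12 mm above it.
- port_spring (a point): Centre of the mouth (as port). A sprung disc in the bore pushes the stage out: in the slots it is first felt with the shoulder 9 mm above the rim (2.5 N), 7 N at 4.5 mm, 10.6 N with the shoulder on the rim. Slots: 42 mm across, 44 degrees wide (14 mm), so lugs find them with 10 degrees to spare either way.
- filter_stage: Filter stage: red band, amber glass deep in its open top; about 60 g, loose, in a rack hole. Black knurled grip band 48 mm across from z = 0 to 24 mm, then an aluminium collar 46 mm across to z = 45 mm. Origin: centre of the shoulder (underside of the grip band); z up its axis; the two lugs lie on its +x and -x, below white lines on the band.
- filter_rim (a point): Centre of the filter stage's open top, in the rim plane, 45 mm above its shoulder; axes as the stage. This is a bayonet socket like the port's, with the same measures, spring, turn and locked height, and its slots lie on the stage's own +x and -x (red dots).
- filter_spigot (a point): Nose of the filter stage's spigot, 18 mm below the shoulder. The spigot is 30 mm across, tapering to 23 mm over the last 5 mm; lugs 40 mm across, 7.5 mm wide, from 8 to 12 mm below the shoulder.
- lens_stage: Lens stage: blue band, domed glass on top; about 65 g, loose, in the other rack hole. Black knurled grip band 48 mm across from z = 0 to 24 mm, then an aluminium cell 45 mm across to 36 mm, glass to 40 mm. Origin, axes, spigot, lugs and white lines as on the filter stage.
- stage_rack: Grey parking rack 68 x 164 x 26 mm, fixed. Origin: centre of its underside. Two 43 mm holes at y = -45 and +45 mm; a stage stands upright in each, at any rotation, its shoulder on the rack's top (z = 26 mm), free to lift out. Which stage is in which hole varies.
- vial_2: Bystander: amber vial with black cap, 27 mm across, 60 mm high; origin at the centre of its underside.
- cage_cube: Bystander: black 34 mm cube with gold rings on its faces; origin at the centre of its underside.
- petri_dish: Bystander: clear dish 60 mm across, 15 mm high; origin at the centre of its underside.

How it is judged (in metres and radians):
On the way:
1. the filter stage is locked in the port and let go (z of filter_stage in the frame of port between 0.003 and 0.0062 m and x of filter_stage in the frame of port between -0.003 and 0.003 m and y of filter_stage in the frame of port between -0.003 and 0.003 m and angle between the z axis of filter_stage and the z axis of port, either way round below 0.12 rad and contact force between the fingers and filter_stage below 0.2 N), for 0.2 s.
At the end, for the whole second after the job is handed in: Both stages let go, at rest and locked, filter stage in port and lens stage in filter stage: each shoulder 3 to 6.2 mm above the rim (sprung up into the notches), within 3 mm of the axis and 0.12 rad of its direction, the lens stage turned over 1.3 rad from its slots (all of step 1 and z of lens_stage in the frame of filter_stage between 0.048 and 0.0512 m and x of lens_stage in the frame of filter_stage between -0.003 and 0.003 m and y of lens_stage in the frame of filter_stage between -0.003 and 0.003 m and angle between the z axis of lens_stage and the z axis of filter_stage, either way round below 0.12 rad and angle between the x axis of lens_stage and the x axis of filter_stage, either way round above 1.3 rad and contact force between the fingers and lens_stage below 0.2 N and linear speed of each of filter_stage, lens_stage below 0.02 m/s); the robot touches nothing.
It fails at once if a bystander (vial, cube or dish) is moved more than 20 mm (distance of any of vial_2, cage_cube, petri_dish from where it was at the start of the episode above 0.02 m).
It also fails if it takes over 72 s, if anything falls off the work surface, if the arm or the gripper's body presses on something with over 40 N, if the wrist force passes 120 N, or if a joint passes its speed limit or range.

ROBOT

A 6-joint arm with a two-finger parallel gripper is mounted at the origin on a cart in front of the work surface, level with it; the furniture and walls round the work are solid. World frame = base frame: x ahead of the robot, y to its left, z up, the work surface at z = 0. Lengths are in m, angles in degrees, forces in N, time in s.
With the tool pointing down it reaches from about 0.4 to 0.825 m from the base axis. Payload 7 kg.
Tool frame: the origin (TCP) lies at the centre of the arm's flange, where the gripper is bolted on; the fingertips stand 178 mm ahead of it and the grasp point (between the pads) lies 159 mm ahead of it (tip_reach is the distance from the TCP to the fingertips, in m); z points along the fingers, y is the line along which they close (so a half turn about z gives the same grasp; the last joint's range is limited). The gripper opens to 88 mm and grips with 3 to 60 N. Pads are 19 mm wide; open, the fingers measure 130 mm over their backs; the gripper's body (78 mm by 193 mm) begins 47 mm behind the grasp point.
Start: joints at [87.439, 20.546, 0.682, 0, -70.136, -16.507], TCP at [0.221, 0.638, 0.405] pointing down, gripper open.
Joint ranges: [-176.03, 176.03], [-82.01, 121.73], [-58.28, 71.71], [-173.87, 95.51], [-174.79, -0.11], [-173.66, 173.66]. Speed limits (degrees/s): [136.94, 136.94, 172.46, 180, 180, 180].

INTERFACE

Orientations are given as [roll, pitch, yaw] about the fixed x, y, z axes, in that order (R = Rz(yaw) Ry(pitch) Rx(roll)).
In Python, from plant import * gives the robot as it stands.
- The arm moves only by the shell command python3 -m handwheel 'ROWS'. ROWS is JSON, a list of rows, each a list of 7 numbers: the opening, from -1 (shut) to 1 (fully open), then the shift along the tool's x, y, z as a fraction of full scale, then the turn, a rotation vector about the tool's x, y, z as a fraction of full scale. A call has 1 to 5 rows; each row shifts and turns the commanded pose from where the row before left it, along the tool's axes as they then stand; what a row does not reach is not made up. Full scale, the value 1, is 0.025 m for a shift and 6 degrees for a turn. A row lasts 1/8 s, in which the tool goes at most 62.5 mm and 10.7 degrees, less where a joint would pass 70% of its speed; a pose out of reach is approached as far as the arm can. A call with a number of a shift or a turn outside -1 to 1 is refused whole. A call with a gripper value outside its range is refused whole. The fingers move at their own pace and stop on an object; the grip force is fixed at half the most. Time passes only in rows, so rows that do not move let the fingers close. It gives the time, the measured TCP pose, the force, the opening and the grip force at its end, in the units of the state.
- get_obs(): the state, without advancing time (a new reading comes with each control period).
- snapshot(name): name is "side" or "top" or "wrist"; returns a dict with "color" (400x640x3 uint8, red, green, blue), "fx", "fy", "cx", "cy" (pixels), "R" (3x3) and "t" (3): a world point X has camera coordinates R X + t; the wrist camera has in their place "tool_from_camera" (4x4, takes a point from camera to tool coordinates, whose origin is the TCP and whose axes are the flange's). Camera axes: x right, y down, z forward; pixel columns grow to the right and rows downward; lengths in m; the calibration is good to about 2 mm. A picture is of the moment at which its call begins: read the wrist's pose just before it. There is no depth.
- close_job(): hands the job in; it is judged then, once.
The state is a dict: "clock": time; "joint_pos": joint angles; "qvel": joint speeds; "tau": joint torques, N m; "tool_pos": TCP position; "orientation": TCP orientation; "force": force on the tool from outside, world axes, zero at the start; "moment": the same for the moment, N m; "opening": finger opening in m; "gripper_force": force on a finger pad.
Only numpy, scipy, OpenCV 4.12 (cv2) and the standard library are available. Lean on these libraries where they do the work, as an engineer would, in place of code of your own. Each camera call takes 0.05 s, during which the arm holds its last target. There are 200 camera calls.

## Working session

There is one attempt and no reset: what is moved stays moved. The work goes in short steps, Python scripts to look and compute and a shell command to move; the robot and the scene stay as the last step left them, time stands still between calls to the robot, and variables do not carry over. Pictures are saved under pics/ and viewed, at most 10 in all, crops included, and the job is handed in when it is done.

```bash
ls; mkdir -p pics
python3 - <<'E'
from plant import *
import cv2,numpy as np
o=get_obs();print({k:np.round(v,4).tolist() for k,v in o.items()})
ims=[]
for n in("side","top"):
    s=snapshot(n);cv2.imwrite(f"pics/{n}0.png",s["color"][:,:,::-1]);np.save(f"{n}0.npy",s,allow_pickle=True)
    print(n,s["fx"],s["cx"],s["cy"],np.round(s["R"],3).tolist(),np.round(s["t"],3).tolist())
s=snapshot("wrist");print(s["fx"],s["cx"],s["cy"],np.round(s["tool_from_camera"],4).tolist());cv2.imwrite("pics/wrist0.png",s["color"][:,:,::-1])
E
```

```text
pics
{'clock': 0.0, 'joint_pos': [87.4406, 20.5895, 0.6329, -0.0204, -70.1381, -16.5068], 'qvel': [0.0274, -0.0146, 0.0391, -0.015, 0.0176, 0.1125], 'tau': [-0.0002, -58.2724, 29.3057, 6.9973, 0.007, -0.0002], 'tool_pos': [0.2204, 0.6378, 0.4037], 'orientation': [179.9036, -0.0085, -19.0732], 'force': [0.4814, 0.7715, -0.007], 'moment': [-0.0282, 0.0256, -0.0214], 'gripper_force': 0.0, 'opening': 0.0874}
side 410.3148692949926 319.06170788072603 203.91452168178594 [[-0.938, -0.348, 0.0], [-0.221, 0.597, -0.771], [0.268, -0.723, -0.637]] [0.503, 0.212, 0.723]
top 436.6134975446399 317.32219262783786 199.02404669786353 [[0.016, -1.0, 0.018], [-0.993, -0.018, -0.117], [0.117, -0.016, -0.993]] [-0.054, 0.579, 0.977]
341.5796828856895 323.40971496960805 204.36458705619006 [[0.0004, -0.9685, -0.2492, 0.067], [1.0, 0.0005, 0.0, 0.0007], [0.0001, -0.2492, 0.9685, 0.0193], [0.0, 0.0, 0.0, 1.0]]
```

View pics/top0.png

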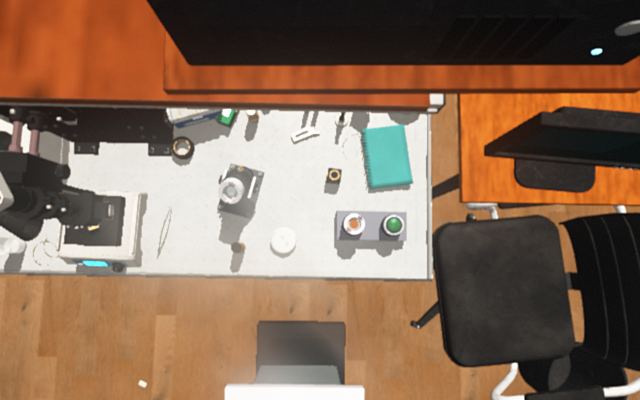

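View pics/side0.png

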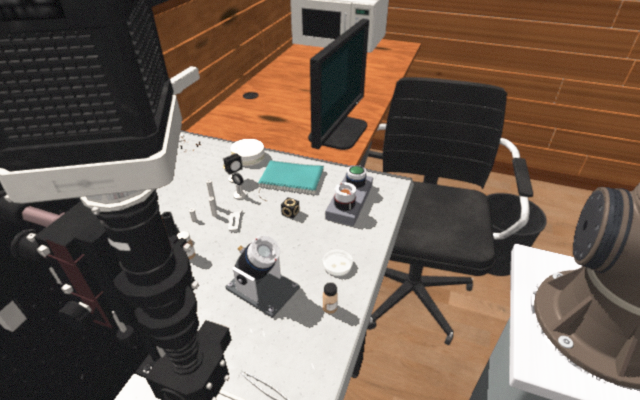

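Run:
```python
import cv2,numpy as np
t=cv2.imread("pics/top0.png");s=cv2.imread("pics/side0.png")
a=cv2.resize(t[150:265,205:421][:, :],(800,426),interpolation=cv2.INTER_CUBIC)[:300]
a=cv2.resize(t[155:255,210:410],(800,400),interpolation=cv2.INTER_CUBIC)
b=cv2.resize(s[160:310,215:382],(223,200),interpolation=cv2.INTER_CUBIC)
b1=cv2.resize(s[230:310,220:310],(225,200),interpolation=cv2.INTER_CUBIC)
b2=cv2.resize(s[160:230,320:385],(186,200),interpolation=cv2.INTER_CUBIC)
r=np.zeros((200,800,3),np.uint8);r[:,:225]=b1;r[:,230:416]=b2;r[:,420:643]=b
cv2.imwrite("pics/crop0.png",np.vstack([a,r]))
```

```text
(no output)
```

View pics/crop0.png

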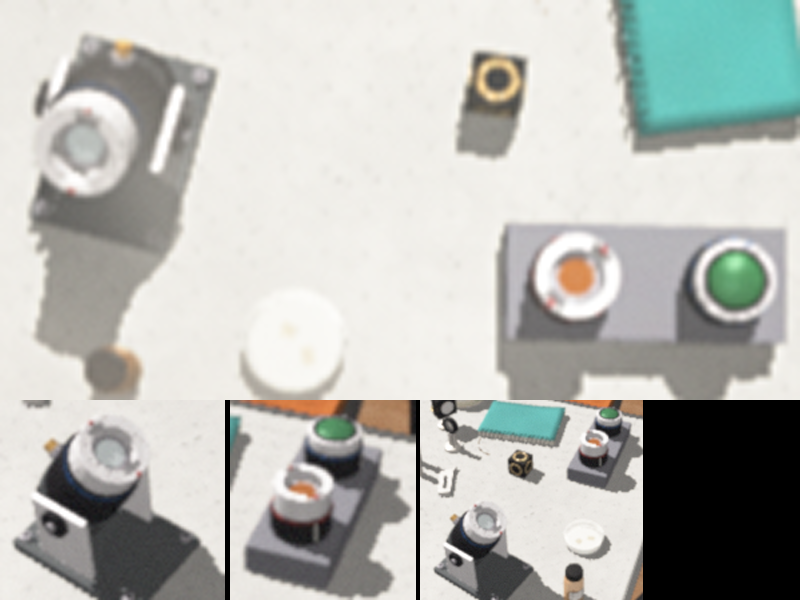

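```bash
cat > h.py <<'E'
from plant import *
import cv2,numpy as np
from scipy.spatial.transform import Rotation as Ro
np.set_printoptions(precision=4,suppress=True)
def ray(s,p,T=None):
    d=np.array([(p[0]-s["cx"])/s["fx"],(p[1]-s["cy"])/s["fy"],1.])
    if T is None: R=np.array(s["R"]);return -R.T@np.array(s["t"]),R.T@d
    C=T@np.array(s["tool_from_camera"]);return C[:3,3],C[:3,:3]@d
def onz(s,p,z,T=None):
    c,d=ray(s,p,T);return c+d*(z-c[2])/d[2]
def onplane(s,p,q,n,T=None):
    c,d=ray(s,p,T);return c+d*(np.dot(q-c,n)/np.dot(d,n))
def tri(r1,r2):
    A=np.stack([r1[1],-r2[1]],1);k=np.linalg.lstsq(A,r2[0]-r1[0],rcond=None)[0]
    a=r1[0]+k[0]*r1[1];b=r2[0]+k[1]*r2[1];return (a+b)/2,np.linalg.norm(a-b)
def pose(o=None):
    o=o or get_obs();T=np.eye(4);T[:3,:3]=Ro.from_euler("xyz",o["orientation"],degrees=True).as_matrix();T[:3,3]=o["tool_pos"];return T
def axR(z,y):  # tool R with z along z, y nearest y
    z=z/np.linalg.norm(z);y=y-z*np.dot(y,z);y/=np.linalg.norm(y);return np.stack([np.cross(y,z),y,z],1)
def go(grasp,R,reach=.159,T=None):
    "rows needed: turn first (tool units), then shift in the turned tool axes"
    T=pose() if T is None else T
    rv=Ro.from_matrix(T[:3,:3].T@R).as_rotvec(degrees=True)/6
    d=grasp-reach*R[:,2]-T[:3,3]
    print("turn",rv,"shift after",R.T@d/.025,"shift before",T[:3,:3].T@d/.025,"world",d)
E
python3 - <<'E'
from h import *
t=np.load("top0.npy",allow_pickle=True).item();s=np.load("side0.npy",allow_pickle=True).item()
for n,a,b,z in(("port",(231.5,190.5),(265.2,251.2),.12),("filt",(354,224),(345.9,189),.071),("lens",(393.75,225),(356.7,170.5),.066)):
    print(n,tri(ray(t,a),ray(s,b)),onz(t,a,z),onz(s,b,z))
C=lambda x,y:(210+x/4,155+y/4)
for p in[(85,36),(215,68),(33,215)]:print("plate",onz(t,C(*p),.01))
for p in[(505,225),(785,228),(785,342),(500,340)]:print("rack",onz(t,C(*p),.026))
for p in[(604,250),(550,302)]:print("fdots",onz(t,C(*p),.071))
for p in[(84,112),(72,190)]:print("pdots",onz(t,C(*p),.12))
for p in[(112,370),(295,340),(497,80)]:print("byst",onz(t,C(*p),.03))
E
python3 -m handwheel '[[1,0,0,0,0,0,0]]'
```

```text
port (array([0.5844, 0.1406, 0.1105]), np.float64(0.002343180283385498)) [0.5843 0.1393 0.12  ] [0.5785 0.1483 0.12  ]
filt (array([ 0.5203, -0.1257,  0.0712]), np.float64(0.0012629729955830795)) [ 0.5209 -0.1256  0.071 ] [ 0.5197 -0.1261  0.071 ]
lens (array([ 0.5207, -0.2159,  0.0618]), np.float64(0.00018671447004002788)) [ 0.5205 -0.2151  0.066 ] [ 0.5191 -0.21    0.066 ]
plate [0.6628 0.1624 0.01  ]
plate [0.6449 0.0845 0.01  ]
plate [0.5551 0.1887 0.01  ]
rack [ 0.5527 -0.0886  0.026 ]
rack [ 0.5538 -0.2522  0.026 ]
rack [ 0.4875 -0.2517  0.026 ]
rack [ 0.4859 -0.0864  0.026 ]
fdots [ 0.5356 -0.1411  0.071 ]
fdots [ 0.5063 -0.1113  0.071 ]
pdots [0.6003 0.141  0.12  ]
pdots [0.5586 0.1456 0.12  ]
byst [0.4651 0.1357 0.03  ]
byst [0.4839 0.0316 0.03  ]
byst [ 0.6374 -0.0827  0.03  ]
clock: 0.28
tool_pos: [0.2205, 0.6379, 0.4043]
orientation: [180.0, -0.0, -19.1]
force: [-0.4, 0.0, -0.3]
opening: 0.0876
gripper_force: 0.0
```

```bash
H="python3 -m handwheel"
$H '[[1,0.64,0.96,0,0,0,0],[1,0.64,0.96,0,0,0,0],[1,0.64,0.96,0,0,0,0],[1,0.64,0.96,0,0,0,0],[1,0.64,0.96,0,0,0,0]]' >/dev/null
$H '[[1,0.64,0.96,0,0,0,0],[1,0.64,0.96,0,0,0,0],[1,0.64,0.96,0,0,0,0],[1,0.64,0.96,0,0,0,0],[1,0.64,0.96,0,0,0,0]]'
$H '[[1,0.64,0.96,0,0,0,0],[1,0.64,0.96,0,0,0,0],[1,0.64,0.96,0,0,0,0],[1,0.64,0.96,0,0,0,0],[1,0.64,0.96,0,0,0,0]]'
$H '[[1,0.98,0.88,0,0,0,0],[1,0.98,0.88,0,0,0,0],[1,0.98,0.88,0,0,0,0],[1,0.98,0.88,0,0,0,0],[1,0.98,0.88,0,0,0,0]]' >/dev/null
$H '[[1,0.98,0.88,0,0,0,1],[1,0,0,0,0,0,1],[1,0,0,0,0,0,1],[1,0,0,0,0,0,1],[1,0,0,0,0,0,1]]'
$H '[[1,0,0,0,0,0,1],[1,0,0,0,0,0,1],[1,0,0,0,0,0,1],[1,0,0,0,0,0,1],[1,0,0,0,0,0,1]]'
$H '[[1,0,0,0,0,0,1],[1,0,0,0,0,0,0.85]]'
python3 -c "
from h import *
go(np.array([.5205,-.1257,.15]),axR(np.array([0,0,-1.]),np.array([-1.,0,0])));print(get_obs()['joint_pos'])"
```

```text
clock: 1.52
tool_pos: [0.2936, 0.3574, 0.4047]
orientation: [-180.0, 0.0, -19.1]
force: [-0.1, -0.5, 0.4]
opening: 0.0878
gripper_force: 0.0
clock: 2.15
tool_pos: [0.3299, 0.2175, 0.4048]
orientation: [-180.0, -0.0, -19.1]
force: [0.6, 0.5, 1.4]
opening: 0.0877
gripper_force: 0.0
clock: 3.4
tool_pos: [0.4252, 0.0456, 0.4047]
orientation: [180.0, 0.0, -49.3]
force: [-1.0, -0.0, 0.8]
opening: 0.0873
gripper_force: 0.0
clock: 4.03
tool_pos: [0.4252, 0.0456, 0.4047]
orientation: [-180.0, 0.0, -79.3]
force: [0.5, 0.9, -0.1]
opening: 0.0876
gripper_force: 0.0
clock: 4.28
tool_pos: [0.4252, 0.0456, 0.4047]
orientation: [-180.0, 0.0, -90.4]
force: [0.5, 0.3, -0.1]
opening: 0.0872
gripper_force: 0.0
turn [-0.0003  0.0003 -0.0608] shift after [ 6.8533 -3.8121  3.8275] shift before [ 6.829  -3.8556  3.8275] world [ 0.0953 -0.1713 -0.0957]
[ 32.7736  -3.6794 -28.4891  -0.0004 -65.1878 -33.1382]
```

```bash
H="python3 -m handwheel"
$H '[[1,0.98,-0.55,0.3,0,0,0],[1,0.98,-0.55,0.3,0,0,0],[1,0.98,-0.55,0.3,0,0,0],[1,0.98,-0.55,0.3,0,0,0],[1,0.98,-0.55,0.3,0,0,0]]' >/dev/null
$H '[[1,0.98,-0.55,0.3,0,0,0],[1,0.95,-0.55,0.2,0,0,0],[1,0,0,0,0,0,0]]'
python3 - <<'E'
from h import *
T=pose();s=snapshot("wrist");np.save("w1.npy",s,allow_pickle=True);np.save("T1.npy",T)
cv2.imwrite("pics/w1.png",s["color"][:,:,::-1])
C=np.linalg.inv(T@np.array(s["tool_from_camera"]))
for p in([.5205,-.1257,.071],[.5205,-.2155,.066]):
    q=C@np.array(p+[1]);print(q[:2]/q[2]*s["fx"]+[s["cx"],s["cy"]])
E
```

```text
clock: 5.28
tool_pos: [0.5212, -0.1264, 0.3539]
orientation: [179.9, -0.0, -90.3]
force: [0.2, 0.2, -0.5]
opening: 0.0876
gripper_force: 0.0
[323.7663 204.9246]
[323.2001  86.674 ]
```

View pics/w1.png

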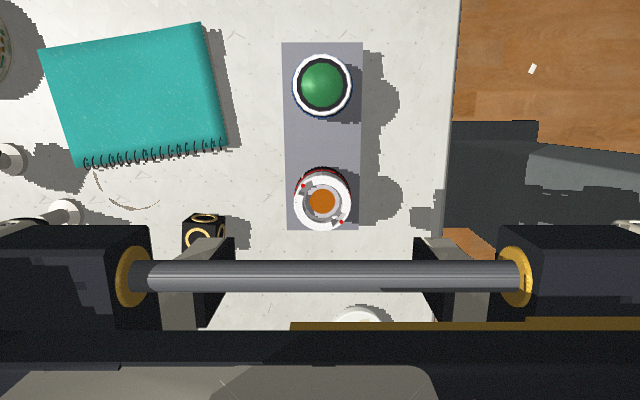

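```bash
H="python3 -m handwheel"
$H '[[1,0,0.02,0.98,0,0,0],[1,0,0.01,0.98,0,0,0],[1,0,0,0.98,0,0,0],[1,0,0,0.98,0,0,0],[1,0,0,0.98,0,0,0]]' >/dev/null
$H '[[1,0,0,0.95,0,0,0],[1,0,0,0,0,0,0],[-1,0,0,0,0,0,0],[-1,0,0,0,0,0,0],[-1,0,0,0,0,0,0]]'
$H '[[-1,0,0,0,0,0,0],[-1,0,0,0,0,0,0],[-1,0,0,0,0,0,0]]'
```

```text
clock: 6.58
tool_pos: [0.5208, -0.1245, 0.2093]
orientation: [-179.9, 0.0, -90.2]
force: [0.6, -0.4, 0.4]
opening: 0.0635
gripper_force: 0.0
clock: 6.95
tool_pos: [0.5208, -0.1245, 0.2087]
orientation: [-180.0, -0.0, -90.2]
force: [0.2, 0.4, 4.5]
opening: 0.0474
gripper_force: 30.0
```

```bash
H="python3 -m handwheel"
$H '[[-1,0,0,-0.8,0,0,0],[-1,0,0,-0.8,0,0,0],[-1,0,0,-0.8,0,0,0],[-1,0,0,-0.8,0,0,0],[-1,0,0,0,0,0,0]]'
cat >> h.py <<'E'
def head(yaw,c):
    y=np.radians(yaw);R=Ro.from_euler("zy",[yaw,-30],degrees=True)  # intrinsic below
    R=Ro.from_euler("ZY",[yaw,-30],degrees=True).as_matrix();return R,np.array(c)
def toolR(lt,slot,n,flip=1):
    "tool R with z=-n taking tool-frame lug dir lt to slot dir"
    z=-n;a=flip*(slot-n*np.dot(slot,n));a/=np.linalg.norm(a);lt=np.array([lt[0],lt[1],0.]);lt/=np.linalg.norm(lt)
    A=np.stack([a,np.cross(z,a),z],1);B=np.stack([lt,np.cross([0,0,1.],lt),[0,0,1.]],1);return A@B.T
E
python3 - <<'E'
from h import *
Rp,c=head(-13.5,[.5844,.140,.116]);n=Rp[:,2];print(Rp)
t=np.load("top0.npy",allow_pickle=True).item()
C=lambda x,y:(210+x/4,155+y/4)
a,b=[onplane(t,C(*p),c,n) for p in[(84,112),(72,190)]];print(a,b,np.linalg.norm(a-b))
sl=Rp.T@(a-b);ang=np.degrees(np.arctan2(sl[1],sl[0]));print("slot angle",ang)
T=pose();l=T[:3,:3].T@np.array([np.cos(np.radians(-44.5)),np.sin(np.radians(-44.5)),0]);print("lug tool",l)
for f in(1,-1):
    R=toolR(l,a-b,n,f);print(f,R[:,0]);go(c+n*.09-R[:,0]*.06,R)
E
```

```text
clock: 7.58
tool_pos: [0.5209, -0.1245, 0.2896]
orientation: [-179.9, 0.0, -90.2]
force: [-0.1, -0.6, -1.4]
opening: 0.0472
gripper_force: 30.0
[[ 0.8421  0.2334 -0.4862]
 [-0.2022  0.9724  0.1167]
 [ 0.5    -0.      0.866 ]]
[0.5996 0.1401 0.1245] [0.5606 0.1492 0.1014] 0.04623468839513976
slot angle 0.41749648890724955
lug tool [ 0.6988 -0.7153  0.0017]
1 [ 0.4271 -0.8329  0.352 ]
turn [ 4.4009  2.4527 -5.1181] shift after [-12.5718  -5.1946  -3.9483] shift before [-13.7324   3.3661  -0.8439] world [-0.0832  0.3435  0.021 ]
-1 [-0.4271  0.8329 -0.352 ]
turn [ 3.2412 -5.8158 24.0378] shift after [ 7.7718  5.1946 -3.9483] shift before [-9.741   1.3001 -2.5292] world [-0.032   0.2436  0.0632]
```

```bash
H="python3 -m handwheel"
$H '[[-1,-0.98,0.24,-0.1,0,0,0],[-1,-0.98,0.24,-0.1,0,0,0],[-1,-0.98,0.24,-0.1,0,0,0],[-1,-0.98,0.24,-0.1,0,0,0],[-1,-0.98,0.24,-0.1,0,0,0]]' >/dev/null
$H '[[-1,-0.98,0.24,-0.1,0,0,0],[-1,-0.98,0.24,-0.1,0,0,0],[-1,-0.98,0.24,-0.1,0,0,0],[-1,-0.98,0.24,-0.1,0,0,0],[-1,-0.98,0.24,0,0,0,0]]' >/dev/null
$H '[[-1,-0.98,0.24,0,0,0,0],[-1,-0.98,0.24,0,0,0,0],[-1,-0.98,0.24,0,0,0,0],[-1,-0.98,0.24,0,0,0,0]]'
$H '[[-1,0,0,0,0.55,0.307,-0.64],[-1,0,0,0,0.55,0.307,-0.64],[-1,0,0,0,0.55,0.307,-0.64],[-1,0,0,0,0.55,0.307,-0.64],[-1,0,0,0,0.55,0.307,-0.64]]' >/dev/null
$H '[[-1,0,0,0,0.55,0.307,-0.64],[-1,0,0,0,0.55,0.307,-0.64],[-1,0,0,0,0.55,0.307,-0.64],[-1,0,0,0,0,0,0]]'
python3 - <<'E'
from h import *
T=pose();s=snapshot("wrist");np.save("w2.npy",s,allow_pickle=True);np.save("T2.npy",T)
cv2.imwrite("pics/w2.png",s["color"][:,:,::-1]);print(T,get_obs()["joint_pos"])
E
```

```text
clock: 9.32
tool_pos: [0.437, 0.2193, 0.3098]
orientation: [179.9, -0.1, -90.2]
force: [1.1, -0.2, -0.5]
opening: 0.0471
gripper_force: 30.0
clock: 10.45
tool_pos: [0.437, 0.2173, 0.3095]
orientation: [-158.1, -20.6, -62.8]
force: [0.8, -1.5, -0.4]
opening: 0.0474
gripper_force: 30.0
[[ 0.4283 -0.7645  0.4818  0.437 ]
 [-0.8322 -0.5414 -0.1193  0.2173]
 [ 0.3521 -0.3499 -0.8681  0.3095]
 [ 0.      0.      0.      1.    ]] [ 47.6786   2.7694 -57.13    62.0284 -29.5889 -71.6501]
```

View pics/w2.png

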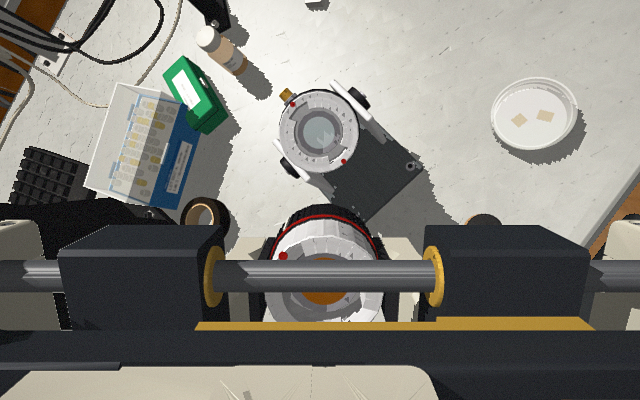

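```bash
cat >> h.py <<'E'
def red(s,box):
    im=s["color"].astype(int);x0,y0,x1,y1=box;m=((im[...,0]>140)&(im[...,0]-im[...,1]>70)&(im[...,0]-im[...,2]>70)).astype(np.uint8)
    n,_,st,c=cv2.connectedComponentsWithStats(m[y0:y1,x0:x1]);return [(c[i]+[x0,y0],st[i,4]) for i in range(1,n) if st[i,4]>2]
E
python3 - <<'E'
from h import *
s=np.load("w2.npy",allow_pickle=True).item();T=np.load("T2.npy");t=np.load("top0.npy",allow_pickle=True).item()
d=red(s,(275,85,365,175));print(d)
h=red(s,(265,200,400,325));print(h)
g=cv2.cvtColor(s["color"],cv2.COLOR_RGB2HSV)
m=((g[...,2]>120)&(g[...,1]<45)).astype(np.uint8)[80:180,270:366]
Rp,c=head(-13.5,[.5844,.140,.116]);n=Rp[:,2]
mid=(d[0][0]+d[1][0])/2
p,e=tri(ray(s,mid,T),ray(t,(231.5,190.5)));print("tri",mid,p,e)
for q in(p,c):
    a,b=[onplane(s,x[0],q,n,T) for x in d];v=Rp.T@(a-b);print((a+b)/2,np.linalg.norm(a-b),np.degrees(np.arctan2(v[1],v[0])))
for x,_ in h:
    cc,dd=ray(s,x,np.eye(4));q=cc+dd*(.1377-cc[2])/dd[2];print("held",x,q,np.degrees(np.arctan2(q[1],q[0])),np.hypot(*q[:2]))
E
```

```text
[(array([291.5   , 104.0714]), np.int32(14)), (array([343.1176, 160.5882]), np.int32(17))]
[(array([311.2149, 220.562 ]), np.int32(121)), (array([359.4615, 228.6154]), np.int32(13)), (array([370.2, 240.4]), np.int32(10)), (array([272.875, 248.75 ]), np.int32(8)), (array([283.    , 255.9143]), np.int32(35))]
tri [317.3088 132.3298] [0.5856 0.1412 0.1122] 0.0011684695828958098
[0.5855 0.1418 0.1121] 0.050342936357148114 -2.304710948597004
[0.5838 0.1421 0.1154] 0.04953633772192555 -2.304710948596976
held [311.2149 220.562 ] [ 0.0311 -0.0043  0.1377] -7.867148536367054 0.03140929605038425
held [359.4615 228.6154] [0.0281 0.0132 0.1377] 25.234907676011726 0.031015885940488003
held [370.2 240.4] [0.0235 0.0173 0.1377] 36.328294429058545 0.029178670162397814
held [272.875 248.75 ] [ 0.0202 -0.0186  0.1377] -42.53505031055902 0.027447589863682995
held [283.     255.9143] [ 0.0174 -0.0149  0.1377] -40.59926189616936 0.022893726749684075
```

```bash
python3 - <<'E'
from h import *
s=np.load("w2.npy",allow_pickle=True).item();T=np.load("T2.npy")
Ti=np.linalg.inv(T)
for z in(.110,.115,.120):
    c=np.array([.585,.1412,z]);Rp,_=head(-13.5,c);n=Rp[:,2]
    q=Ti@np.append(onplane(s,(317.3,132.3),c,n,T),1);print(z,q[:3],(q[:3]-[.0015,0,.1827])/.025)
    C=Ti[:3,:3]@n;print(C)
    print("ring px",52/1000*s["fx"]/(np.linalg.inv(T@np.array(s["tool_from_camera"]))@np.append(c,1))[2])
E
python3 - <<'E'
import cv2
im=cv2.imread("pics/w2.png");import numpy as np
a=cv2.resize(im[80:184,265:375],(660,624)[:2],interpolation=cv2.INTER_NEAREST)[:600]
cv2.imwrite("pics/w2c.png",a)
E
```

```text
0.11 [ 0.0573 -0.004   0.2536] [ 2.2307 -0.1589  2.8349]
[-0.0005  0.0055 -1.    ]
ring px 77.43509865548009
0.115 [ 0.0575 -0.0039  0.2492] [ 2.2384 -0.1559  2.6617]
[-0.0005  0.0055 -1.    ]
ring px 79.03484421602593
0.12 [ 0.0576 -0.0038  0.2449] [ 2.246  -0.1529  2.4885]
[-0.0005  0.0055 -1.    ]
ring px 80.7020829905951
```

View pics/w2c.png

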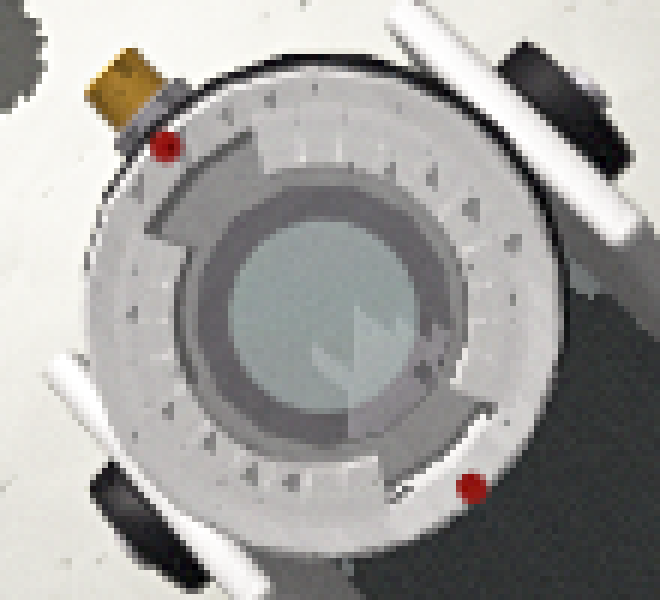

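```bash
H="python3 -m handwheel"
$H '[[-1,0.75,-0.05,0.2,0,0,0],[-1,0.75,-0.05,0.3,0,0,0],[-1,0.74,-0.04,0.5,0,0,0],[-1,0,0,0.5,0,0,0],[-1,0,0,0.4,0,0,0]]'
$H '[[-1,0,0,0.1,0,0,0],[-1,0,0,0,0,0,0]]'
python3 - <<'E'
from h import *
T=pose();s=snapshot("wrist");np.save("w3.npy",s,allow_pickle=True);np.save("T3.npy",T)
cv2.imwrite("pics/w3.png",s["color"][:,:,::-1]);T2=np.load("T2.npy");print((T2[:3,:3].T@(T[:3,3]-T2[:3,3]))/.025,T[:3,:3].T@get_obs()["force"],get_obs()["joint_pos"])
E
```

```text
clock: 11.12
tool_pos: [0.4881, 0.168, 0.2904]
orientation: [-157.9, -20.5, -63.0]
force: [-16.2, -0.3, 14.4]
opening: 0.047
gripper_force: 30.0
clock: 11.38
tool_pos: [0.4885, 0.1674, 0.2874]
orientation: [-158.0, -20.5, -62.9]
force: [-2.5, -0.5, -4.0]
opening: 0.0472
gripper_force: 30.0
[ 2.2307 -0.184   1.9972] [-2.1037  4.5605  2.9726] [ 29.7902   6.0774 -58.2776  81.3343 -20.2315 -75.4114]
```

View pics/w3.png

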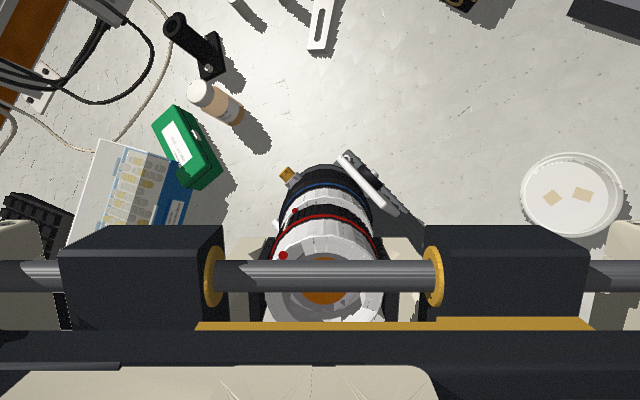

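```bash
cat >> h.py <<'E'
D=np.array
def fk(j,P):
    a1,L2,a3,L4,h,d6=P
    q=np.radians(j);R1=Ro.from_euler("z",q[0]).as_matrix()
    f=q[1]-q[2]
    w=R1@D([a1+L2*np.sin(q[1])+a3*np.sin(f)+L4*np.cos(f),0,h+L2*np.cos(q[1])+a3*np.cos(f)-L4*np.sin(f)])
    # tool axis: forearm dir pitched down by f, roll j4 (sign s4), bend -j5
    F=R1@Ro.from_euler("y",f).as_matrix()
    B=Ro.from_euler("XY",[S4*q[3],-q[4]]).as_matrix()
    return w+d6*(F@B)[:,0],(F@B)[:,0]
S4=-1
E
python3 - <<'E'
import h
from h import *
from scipy.optimize import least_squares
T2=np.load("T2.npy");T3=np.load("T3.npy")
J=[[87.439,20.546,.682,0,-70.136,-16.507],[32.7736,-3.6794,-28.4891,0,-65.1878,-33.1382],[47.6786,2.7694,-57.13,62.0284,-29.5889,-71.6501],[29.7902,6.0774,-58.2776,81.3343,-20.2315,-75.4114]]
X=[[.2206,.6378,.4043],[.4252,.0456,.4047],T2[:3,3],T3[:3,3]];Z=[[0,0,-1],[0,0,-1],T2[:3,2],T3[:3,2]]
for s in(-1,1):
    h.S4=s
    f=lambda P:np.concatenate([np.concatenate([fk(j,P)[0]-x]) for j,x in zip(J,X)])
    r=least_squares(f,[.05,.3,.05,.35,.35,.1]);print(s,r.cost,r.x,np.abs(r.fun).max(),[np.abs(fk(j,r.x)[1]-z).max() for j,z in zip(J,Z)])
E
```

```text
-1 0.037411026339632766 [0.1378 0.6189 0.0614 0.287  0.2176 0.3589] 0.19174416936304323 [np.float64(1.7172838858653143e-16), np.float64(3.668752403594995e-05), np.float64(0.0006178720543316696), np.float64(0.00026694288588302584)]
1 0.038243867354458096 [ 0.3617  0.6848  0.2094 -0.0279 -0.8125 -0.3513] 0.191690508192675 [np.float64(1.7172838858653143e-16), np.float64(3.668752403594995e-05), np.float64(0.6454913548694794), np.float64(0.5933408702238578)]
```

```bash
sed -i 's/D(\[a1+L2/D([a1+L2/; s/np.cos(f),0,h+L2/np.cos(f),OFF,h+L2/; s/^S4=-1/S4=-1;OFF=-.192/' h.py
python3 - <<'E'
import h
from h import *
from scipy.optimize import least_squares
T2=np.load("T2.npy");T3=np.load("T3.npy")
J=[[87.439,20.546,.682,0,-70.136,-16.507],[32.7736,-3.6794,-28.4891,0,-65.1878,-33.1382],[47.6786,2.7694,-57.13,62.0284,-29.5889,-71.6501],[29.7902,6.0774,-58.2776,81.3343,-20.2315,-75.4114]]
X=[[.2206,.6378,.4043],[.4252,.0456,.4047],T2[:3,3],T3[:3,3]]
def f(P):
    h.OFF=P[6];return np.concatenate([fk(j,P[:6])[0]-x for j,x in zip(J,X)])
r=least_squares(f,[.05,.3,.05,.35,.35,.1,-.19]);print(r.cost,r.x,r.fun.reshape(4,3)*1e3)
h.OFF=r.x[6];P=r.x[:6]
# IK over insert path, roll of tool irrelevant
n=-T3[:3,2]
def ik(x,z,j0):
    g=lambda j:np.concatenate([(fk(j,P)[0]-x)*10,fk(j,P)[1]-z])
    s=least_squares(g,j0[:5]+[0.] if 0 else np.array(j0[:5]),x_scale=30);return s.x,np.abs(s.fun).max()
for d in(-.15,-.1,-.05,0,.005,.01,.015,.02):
    for j0 in(J[3],[30,6,-50,-80,-20],[30,6,-50,0,-20]):
        x=T3[:3,3]-n*d;j,e=ik(x,-n,j0);print(d,np.round(j,1),round(e,5))
E
```

```text
0.0024859801659406593 [ 0.2833  0.6618  0.1576  0.0823 -0.4519 -0.1027 -0.1844] [[ -7.4481  -0.1169 -13.5586]
 [ -4.3949   5.9513  15.0315]
 [-18.1641  35.2211  -3.3992]
 [ 14.6308 -51.4992   1.9264]]
-0.15 [ 42.2   4.1 -15.8  29.6 -56.2] 0.0
-0.15 [ 42.2   4.1 -15.8  29.6 -56.2] 0.0
-0.15 [ 42.2   4.1 -15.8  29.6 -56.2] 0.0
-0.1 [ 39.7   3.4 -33.6  37.6 -40.7] 0.0
-0.1 [  39.7    3.4  -33.6 -142.4   40.7] 0.0
-0.1 [ 39.7   3.4 -33.6  37.6 -40.7] 0.0
-0.05 [ 37.4   4.2 -47.4  52.5 -29.2] 0.0
-0.05 [  37.4    4.2  -47.4 -127.5   29.2] 0.0
-0.05 [ 37.4   4.2 -47.4  52.5 -29.2] 0.0
0 [ 35.3   5.9 -59.2  79.1 -22.4] 0.0
0 [  35.3    5.9  -59.2 -100.9   22.4] 0.0
0 [ 35.3   5.9 -59.2  79.1 -22.4] 0.0
0.005 [ 35.1   6.1 -60.3  82.4 -22.1] 0.0
0.005 [ 35.1   6.1 -60.3 -97.6  22.1] 0.0
0.005 [ 35.1   6.1 -60.3  82.4 -22.1] 0.0
0.01 [ 34.9   6.3 -61.4  85.8 -21.9] 0.0
0.01 [ 34.9   6.3 -61.4 -94.2  21.9] 0.0
0.01 [ 34.9   6.3 -61.4  85.8 -21.9] 0.0
0.015 [ 34.7   6.5 -62.5  89.2 -21.8] 0.0
0.015 [ 34.7   6.5 -62.5 -90.8  21.8] 0.0
0.015 [ 34.7   6.5 -62.5  89.2 -21.8] 0.0
0.02 [ 34.5   6.8 -63.5  92.7 -21.8] 0.0
0.02 [ 34.5   6.8 -63.5 -87.3  21.8] 0.0
0.02 [ 34.5   6.8 -63.5  92.7 -21.8] 0.0
```

```bash
cat >> h.py <<'E'
def fk2(j,P):
    a1,L2,a3,L4,h,d6,o1,o2,o3=P
    q=np.radians(j);f=q[1]-q[2];R1=Ro.from_euler("z",q[0]).as_matrix()
    w=D([a1+L2*np.sin(q[1])+a3*np.sin(f)+L4*np.cos(f),o1,h+L2*np.cos(q[1])+a3*np.cos(f)-L4*np.sin(f)])
    M=R1@Ro.from_euler("y",f).as_matrix()@Ro.from_euler("XY",[-q[3],-q[4]]).as_matrix()
    return R1@w+M@D([d6,o2,o3]),M[:,0]
E
python3 - <<'E'
from h import *
from scipy.optimize import least_squares
T2=np.load("T2.npy");T3=np.load("T3.npy")
J=[[87.439,20.546,.682,0,-70.136,-16.507],[32.7736,-3.6794,-28.4891,0,-65.1878,-33.1382],[47.6786,2.7694,-57.13,62.0284,-29.5889,-71.6501],[29.7902,6.0774,-58.2776,81.3343,-20.2315,-75.4114]]
X=[[.2206,.6378,.4043],[.4252,.0456,.4047],T2[:3,3],T3[:3,3]]
for k in(8,9):
  for i in range(6):
    rng=np.random.default_rng(i)
    f=lambda P:np.concatenate([fk2(j,np.append(P,[0]*(9-k)))[0]-x for j,x in zip(J,X)]+[1e-3*(P-D([0.05,.35,0,.35,.35,.1,-.1,-.1,0])[:k])])
    r=least_squares(f,rng.uniform(-.3,.5,k));print(k,r.cost,r.x,np.abs(r.fun[:12]).max())
print(get_obs()["joint_pos"],get_obs()["tau"])
E
```

```text
8 1.7850482274141793e-07 [ 0.0011  0.6019  0.0007  0.4619  0.1954  0.1982 -0.0008 -0.191 ] 0.0002281243342451278
8 1.7850482274205895e-07 [ 0.0011  0.6019  0.0007  0.4619  0.1954  0.1982 -0.0008 -0.191 ] 0.00022812452558357288
8 1.785048227383421e-07 [ 0.0011  0.6019  0.0007  0.4619  0.1954  0.1982 -0.0008 -0.191 ] 0.00022812386735171497
8 1.7850482274153675e-07 [ 0.0011  0.6019  0.0007  0.4619  0.1954  0.1982 -0.0008 -0.191 ] 0.00022812229980767595
8 1.785048227372086e-07 [ 0.0011  0.6019  0.0007  0.4619  0.1954  0.1982 -0.0008 -0.191 ] 0.00022812406161420995
8 1.7850482273564881e-07 [ 0.0011  0.6019  0.0007  0.4619  0.1954  0.1982 -0.0008 -0.191 ] 0.00022812416543349645
9 1.4474427986293607e-07 [ 0.0015  0.6015 -0.0002  0.464   0.1952  0.1961  0.0003 -0.1922 -0.0019] 0.00022713670772334105
9 1.447442798736609e-07 [ 0.0015  0.6015 -0.0002  0.464   0.1952  0.1961  0.0003 -0.1922 -0.0019] 0.0002271340717731607
9 1.4474427986967125e-07 [ 0.0015  0.6015 -0.0002  0.464   0.1952  0.1961  0.0003 -0.1922 -0.0019] 0.00022713515601008316
9 1.4474427986088312e-07 [ 0.0015  0.6015 -0.0002  0.464   0.1952  0.1961  0.0003 -0.1922 -0.0019] 0.00022713642647104182
9 1.447442798623897e-07 [ 0.0015  0.6015 -0.0002  0.464   0.1952  0.1961  0.0003 -0.1922 -0.0019] 0.0002271355162866695
9 1.4474427985832106e-07 [ 0.0015  0.6015 -0.0002  0.464   0.1952  0.1961  0.0003 -0.1922 -0.0019] 0.00022713487564701706
[ 29.7902   6.0774 -58.2776  81.3343 -20.2315 -75.4114] [  0.1287 -32.7512  24.8654   1.7715  -1.0899  -0.0041]
```

```bash
cat >> h.py <<'E'
from scipy.optimize import least_squares
P2=D([.0011,.6019,.0007,.4619,.1954,.1982,-.0008,-.191,0])
LO=D([-176.03,-82.01,-58.28,-173.87,-174.79]);HI=D([176.03,121.73,71.71,95.51,-.11])
def ik(x,z,j0):
    s=least_squares(lambda j:np.concatenate([(fk2(j,P2)[0]-x)*5,fk2(j,P2)[1]-z]),D(j0[:5],float),x_scale=30)
    return (s.x+180)%360-180,np.abs(s.fun).max()
def allik(x,z,n=150):
    out=[];rng=np.random.default_rng(0)
    for i in range(n):
        j,e=ik(x,z,rng.uniform(LO,HI))
        if e<1e-4 and not any(np.abs((j-k+180)%360-180).max()<.5 for k in out):out.append(j)
    return [(np.round(j,1),bool(np.all((j>=LO)&(j<=HI)))) for j in out]
E
python3 - <<'E'
from h import *
T3=np.load("T3.npy");z=T3[:3,2]
for d in(.015,):
    for j,ok in sorted(allik(T3[:3,3]+z*d,z),key=lambda a:-a[1]):print(d,j,ok)
print("lens pose")
for j,ok in sorted(allik(T3[:3,3]+z*.015-z*.05,z),key=lambda a:-a[1])[:8]:print(j,ok)
print("T2")
T2=np.load("T2.npy")
for j,ok in sorted(allik(T2[:3,3],z),key=lambda a:-a[1])[:8]:print(j,ok)
for d in (0,.003,.006,.009,.012,.015,.018):
    print(d,ik(T3[:3,3]+z*d,z,[29.8,6.1,-58.3,81,-20]))
E
```

```text
0.015 [   1.4    8.5  -31.2 -160.3   22.7] False
0.015 [  38.6  111.5 -123.8  -57.9  152.4] False
0.015 [ 25.2   7.6 -58.6  90.4 -18.2] False
0.015 [-141.7 -111.7  -56.1  121.6  152.7] False
0.015 [-178.8   -8.6 -149.    19.4   22.7] False
0.015 [-154.8   -7.9 -121.8  -90.   -18.2] False
0.015 [  40.8  111.  -160.9   52.1 -149.2] False
0.015 [-139.4 -111.   -19.1 -128.2 -149.1] False
lens pose
[ 38.8   2.7 -56.3  64.2 -25.9] True
[   2.     3.   -31.5 -163.2   27.8] False
[  44.   105.1 -125.9  -50.8  147.2] False
[-178.3   -3.1 -148.7   16.5   27.8] False
[  41.7  105.8 -163.1   57.1 -150.9] False
[-138.4 -105.9  -16.8 -123.2 -150.8] False
[-141.3   -3.  -124.2 -116.   -25.9] False
[-136.3 -105.3  -54.1  128.8  147.6] False
T2
[ 47.6   2.8 -57.2  62.2 -29.5] True
[  52.8  105.6 -125.1  -48.7  142.7] False
[-169.9   -3.2 -150.1   22.7   31.4] False
[  10.4    3.1  -30.1 -157.    31.4] False
[  47.8  107.  -163.    61.7 -150.3] False
[-132.3 -107.   -16.9 -118.6 -150.3] False
[-132.6   -3.1 -123.2 -118.   -29.5] False
[-127.5 -105.8  -54.9  131.   143.1] False
0 (array([ 29.8289,   6.1107, -58.2306,  81.2232, -20.2426]), np.float64(1.6172421735127784e-09))
0.003 (array([ 28.9322,   6.4117, -58.3335,  82.9852, -19.8053]), np.float64(5.742554820553636e-08))
0.006 (array([ 28.0201,   6.7146, -58.4216,  84.7881, -19.3795]), np.float64(2.4341639814906557e-13))
0.009 (array([ 27.0948,   7.0196, -58.4939,  86.628 , -18.9661]), np.float64(2.9226621123257246e-12))
0.012 (array([ 26.1591,   7.3271, -58.5497,  88.5007, -18.5658]), np.float64(4.70432026666856e-11))
0.015 (array([ 25.2156,   7.6372, -58.5882,  90.4013, -18.1795]), np.float64(3.6803532443840936e-10))
0.018 (array([ 24.2675,   7.9502, -58.6087,  92.3244, -17.8079]), np.float64(1.7403820051775654e-09))
```

Run:
```python
from h import *
T3=np.load("T3.npy");R=T3[:3,:3];z=R[:,2]
for a in range(0,360,30):
    r=[]
    for m in(1.,2.):
        t=np.radians(a);Rn=R@Ro.from_rotvec([m*np.cos(t),m*np.sin(t),0],degrees=True).as_matrix()
        for d in(0,.015,):
            piv=T3[:3,3]+z*(d+.19);r.append(np.round(ik(piv-.19*Rn[:,2],Rn[:,2],[27,7,-58.3,86,-19])[0][2:5],2))
    print(a,*r)
```

```text
0 [-59.18  88.37 -18.59] [-59.22  98.46 -16.62] [-59.88  96.37 -16.89] [-59.53 107.23 -15.03]
30 [-59.15  88.06 -19.34] [-59.22  97.75 -17.44] [-59.86  95.11 -18.55] [-59.63 105.06 -16.83]
60 [-58.89  85.97 -20.31] [-59.06  95.17 -18.42] [-59.45  90.44 -20.52] [-59.45  99.53 -18.81]
90 [-58.44  82.82 -21.22] [-58.74  91.57 -19.3 ] [-58.63  84.17 -22.25] [-58.88  92.51 -20.47]
120 [-57.9   79.45 -21.85] [-58.32  87.84 -19.87] [-57.55  77.84 -23.41] [-58.02  85.56 -21.5 ]
150 [-57.4   76.61 -22.08] [-57.93  84.79 -20.02] [-56.52  72.59 -23.84] [-57.15  79.9  -21.79]
180 [-57.11  74.88 -21.86] [-57.7   83.08 -19.73] [-55.87  69.27 -23.45] [-56.61  76.49 -21.28]
210 [-57.12  74.7  -21.23] [-57.72  83.17 -19.04] [-55.85  68.58 -22.3 ] [-56.64  76.2  -20.01]
240 [-57.45  76.26 -20.31] [-58.    85.24 -18.09] [-56.54  71.14 -20.53] [-57.28  79.73 -18.16]
270 [-57.99  79.34 -19.34] [-58.42  88.95 -17.12] [-57.7   77.15 -18.51] [-58.23  87.17 -16.12]
300 [-58.55  83.2  -18.58] [-58.81  93.31 -16.42] [-58.84  85.44 -16.85] [-58.98  96.69 -14.56]
330 [-58.97  86.59 -18.3 ] [-59.08  96.88 -16.23] [-59.57  92.91 -16.22] [-59.34 104.4  -14.13]
```

```bash
H="python3 -m handwheel"
cat > st.py <<'E'
from h import *
T3=np.load("T3.npy");o=get_obs();T=pose(o)
print("t",o["clock"],"rel mm",np.round(T3[:3,:3].T@(T[:3,3]-T3[:3,3])*1e3,1),"F",np.round(T[:3,:3].T@o["force"],1),"M",np.round(T[:3,:3].T@o["moment"],2),"j",np.round(o["joint_pos"],1),"op",round(o["opening"],4))
E
$H '[[-1,0,-0.13,0,-0.2,0,0],[-1,0,0,0,0,0,0]]' >/dev/null; python3 st.py
$H '[[-1,0,0,0.1,0,0,0],[-1,0,0,0,0,0,0]]' >/dev/null; python3 st.py
$H '[[-1,0,0,0.1,0,0,0],[-1,0,0,0,0,0,0]]' >/dev/null; python3 st.py
```

```text
t 11.675 rel mm [-0.6 -3.9 -0.8] F [0.7 4.5 1. ] M [-2.5  -1.02  0.08] j [ 33.1   6.5 -57.   74.  -22.2 -71.1] op 0.0471
t 11.925 rel mm [-0.5 -3.5  1.6] F [-3.   4.2  1.2] M [-2.51 -2.42  0.04] j [ 32.3   6.7 -57.2  75.6 -21.7 -71.9] op 0.0473
t 12.175 rel mm [-0.4 -3.4  3.9] F [-3.3  5.7 -3.4] M [-3.06 -2.51 -0.  ] j [ 31.6   6.9 -57.3  76.9 -21.3 -72.7] op 0.0474
```

```bash
H="python3 -m handwheel"
$H '[[-1,-0.03,0.04,0,0,0,0],[-1,0,0,0,0,0,0]]' >/dev/null; python3 st.py
$H '[[-1,-0.02,0.04,0,0,0,0],[-1,0,0,0,0,0,0]]' >/dev/null; python3 st.py
$H '[[-1,0,0,0.1,0,0,0],[-1,0,0,0,0,0,0]]' >/dev/null; python3 st.py
python3 -c "
from h import *
s=snapshot('wrist');cv2.imwrite('pics/w4.png',cv2.resize(s['color'][130:330,220:430,::-1],None,fx=2.8,fy=2.8))"
```

```text
t 12.425 rel mm [-0.8 -3.2  3.7] F [-0.6  1.6 -2.2] M [-1.94 -1.51  0.04] j [ 31.6   6.9 -57.4  77.2 -21.3 -73. ] op 0.0474
t 12.675 rel mm [-1.2 -2.8  3.4] F [ 1.  -0.8 -3.2] M [-0.5  -0.7   0.03] j [ 31.5   6.8 -57.5  77.5 -21.3 -73.2] op 0.0473
t 12.925 rel mm [-1.3 -2.7  6.1] F [ 0.  -1.3 -5.8] M [-0.26 -0.76  0.06] j [ 30.8   7.1 -57.6  78.9 -20.9 -74. ] op 0.0469
```

View pics/w4.png

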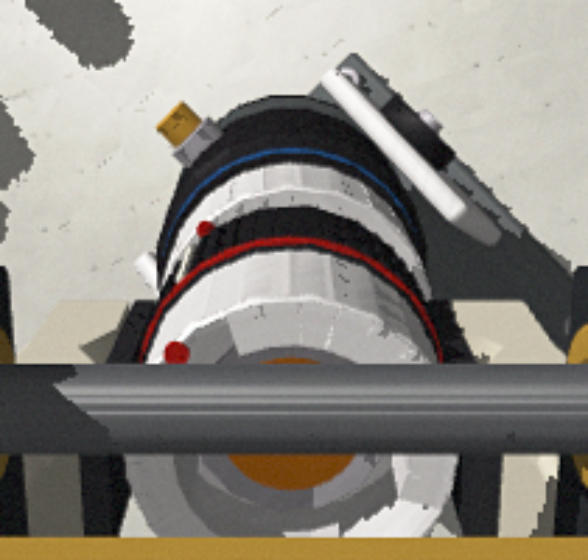

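```bash
H="python3 -m handwheel"
$H '[[-1,0,0,0.1,0,0,0],[-1,0,0,0,0,0,0]]' >/dev/null; python3 st.py
$H '[[-1,0,0,0.1,0,0,0],[-1,0,0,0,0,0,0]]' >/dev/null; python3 st.py
```

```text
t 13.225 rel mm [-1.3 -2.6  8.5] F [ 1.3 -2.  -7.4] M [-0.52 -0.82 -0.04] j [ 30.1   7.3 -57.7  80.3 -20.5 -74.8] op 0.0474
t 13.475 rel mm [-1.3 -2.6 10.9] F [ 1.  -0.6 -9.1] M [-0.77 -0.85 -0.02] j [ 29.4   7.5 -57.8  81.7 -20.2 -75.6] op 0.0476
```

```bash
H="python3 -m handwheel"
$H '[[-1,0,0,0.04,0,0,0],[-1,0,0,0,0,0,0]]' >/dev/null; python3 st.py
$H '[[-1,0,0,0.04,0,0,0],[-1,0,0,0,0,0,0]]' >/dev/null; python3 st.py
$H '[[-1,0,0,0.03,0,0,0],[-1,0,0,0,0,0,0]]' >/dev/null; python3 st.py
```

```text
t 13.725 rel mm [-1.2 -2.5 11.2] F [  0.6   3.2 -19. ] M [-1.96 -0.91  0.05] j [ 29.1   7.6 -57.9  82.3 -20.1 -76. ] op 0.0474
t 13.975 rel mm [-1.3 -2.2 11.7] F [  0.6   6.6 -30.2] M [-3.26 -1.07  0.04] j [ 28.8   7.6 -57.9  82.9 -19.9 -76.3] op 0.0474
t 14.225 rel mm [-1.3 -2.1 12. ] F [  0.2   9.3 -38.1] M [-4.48 -1.3  -0.01] j [ 28.6   7.6 -58.   83.3 -19.8 -76.6] op 0.0473
```

```bash
H="python3 -m handwheel"
$H '[[-1,0,-0.02,-0.07,0,0,0],[-1,0,0,0,0,0,0]]' >/dev/null; python3 st.py
$H '[[-1,0,-0.006,0,0,0,0.8],[-1,0,-0.006,0,0,0,0.8],[-1,0,-0.006,0,0,0,0.8],[-1,0,0,0,0,0,0]]' >/dev/null; python3 st.py
```

```text
t 14.475 rel mm [-1.3 -2.6 11.6] F [  0.8   2.4 -13.2] M [-1.81 -0.72 -0.03] j [ 29.2   7.6 -57.8  82.1 -20.1 -75.9] op 0.0473
t 14.975 rel mm [-1.8 -2.9 11.7] F [ -0.4   2.5 -16.2] M [-2.44 -1.2   0.12] j [ 29.3   7.7 -57.8  82.  -20.1 -90.3] op 0.0476
```

```bash
H="python3 -m handwheel"
$H '[[-1,0,-0.006,0,0,0,0.9],[-1,0,-0.006,0,0,0,0.9],[-1,0,-0.006,0,0,0,0.9],[-1,0,-0.006,0,0,0,0.9],[-1,0,0,0,0,0,0]]' >/dev/null; python3 st.py
$H '[[-1,0,-0.006,0,0,0,0.9],[-1,0,-0.006,0,0,0,0.9],[-1,0,-0.006,0,0,0,0.9],[-1,0,-0.006,0,0,0,0.9],[-1,0,0,0,0,0,0]]' >/dev/null; python3 st.py
$H '[[-1,0,-0.006,0,0,0,0.9],[-1,0,-0.006,0,0,0,0.9],[-1,0,0,0,0,0,0]]' >/dev/null; python3 st.py
```

```text
t 15.6 rel mm [-1.6 -3.5 11.7] F [  0.8   4.  -14.1] M [-2.67 -0.26  0.12] j [  29.3    7.7  -57.7   81.8  -20.1 -111.7] op 0.0473
t 16.225 rel mm [-1.2 -3.9 11.7] F [  2.2   2.8 -15. ] M [-2.53  0.74  0.13] j [  29.3    7.7  -57.6   81.7  -20.1 -133.2] op 0.0472
t 16.6 rel mm [-0.9 -4.1 11.7] F [  1.5   2.  -15.8] M [-2.32  1.2   0.13] j [  29.3    7.7  -57.6   81.6  -20.1 -143.9] op 0.0475
```

```bash
H="python3 -m handwheel"
$H '[[-1,0,-0.006,0,0,0,0.9],[-1,0,-0.006,0,0,0,0.9],[-1,0,-0.006,0,0,0,0.7],[-1,0,0,0,0,0,0]]' >/dev/null; python3 st.py
$H '[[-1,0,0,0,0,0,0.5],[-1,0,0,0,0,0,0]]' >/dev/null; python3 st.py
$H '[[-1,0,0,0,0,0,0.5],[-1,0,0,0,0,0,0]]' >/dev/null; python3 st.py
python3 -c "
from h import *
T=pose();np.save('T5.npy',T);s=snapshot('wrist');np.save('w5.npy',s,allow_pickle=True);print([ (np.round(a,0).tolist(),int(b)) for a,b in red(s,(230,90,420,330))])
cv2.imwrite('pics/w5.png',cv2.resize(s['color'][100:330,200:440,::-1],None,fx=2.5,fy=2.5))"
```

```text
t 17.1 rel mm [-0.4 -4.1 11.7] F [  3.2   1.  -16.5] M [-1.96  1.86  0.11] j [  29.3    7.7  -57.6   81.5  -20.1 -158.8] op 0.0471
t 17.35 rel mm [-0.4 -4.2 11.7] F [  3.8   0.9 -16. ] M [-1.87  2.02  0.02] j [  29.3    7.7  -57.6   81.5  -20.1 -161.8] op 0.0471
t 17.6 rel mm [-0.4 -4.1 11.7] F [  3.8   1.6 -16.6] M [-1.65  2.16  0.03] j [  29.3    7.7  -57.6   81.5  -20.1 -164.8] op 0.0472
[]
```

View pics/w5.png

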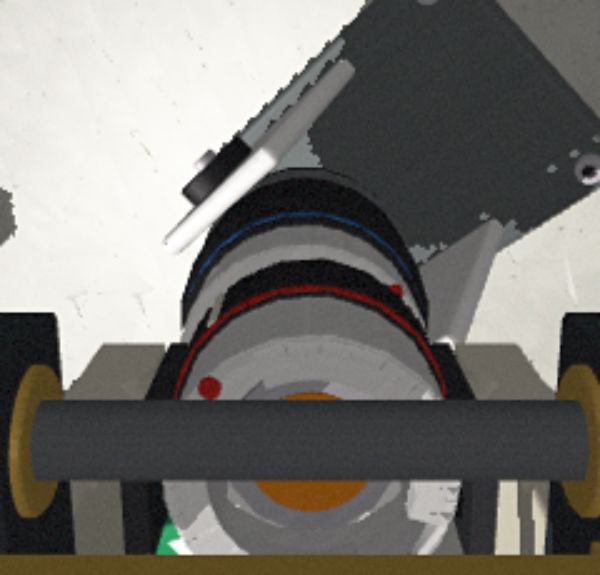

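```bash
H="python3 -m handwheel"
$H '[[-1,0,0,0,0,0,0.4],[-1,0,0,0,0,0,0]]' >/dev/null; python3 st.py
$H '[[-1,0,0,0,0,0,0.4],[-1,0,0,0,0,0,0]]' >/dev/null; python3 st.py
$H '[[-1,0,0,0,0,0,0.3],[-1,0,0,0,0,0,0]]' >/dev/null; python3 st.py
```

```text
t 17.9 rel mm [-0.3 -4.1 11.7] F [  3.4   1.  -16.4] M [-1.44  2.31 -0.02] j [  29.3    7.7  -57.6   81.5  -20.1 -167.2] op 0.0474
t 18.15 rel mm [-0.3 -4.  11.6] F [  2.2   0.1 -17.7] M [-1.33  2.46 -0.03] j [  29.3    7.7  -57.6   81.5  -20.1 -169.6] op 0.0478
t 18.4 rel mm [-0.2 -4.1 11.6] F [  3.1   0.1 -17.3] M [-1.04  2.35 -0.09] j [  29.3    7.7  -57.6   81.5  -20.2 -171.3] op 0.0472
```

```bash
H="python3 -m handwheel"
$H '[[-1,0,0,-0.08,0,0,0],[-1,0,0,0,0,0,0]]' >/dev/null; python3 st.py
$H '[[-1,0,0,-0.06,0,0,0],[-1,0,0,0,0,0,0]]' >/dev/null; python3 st.py
$H '[[-1,0,0,-0.06,0,0,0],[-1,0,0,0,0,0,0]]' >/dev/null; python3 st.py
```

```text
t 18.65 rel mm [-0.2 -4.4 10. ] F [ 0.4 -1.2 -9.4] M [-0.9   1.28 -0.09] j [  29.9    7.5  -57.5   80.4  -20.4 -170.7] op 0.0472
t 18.9 rel mm [-0.2 -4.4  8.7] F [-0.  -1.4 -5.8] M [-0.99  0.94 -0.07] j [  30.3    7.4  -57.4   79.5  -20.6 -170.2] op 0.0475
t 19.15 rel mm [-0.2 -4.3  7.4] F [-1.6  0.2 -2.8] M [-1.01  0.3  -0.05] j [  30.7    7.3  -57.4   78.6  -20.9 -169.7] op 0.0474
```

```bash
H="python3 -m handwheel"
$H '[[-1,0,0,-0.05,0,0,0],[-1,0,0,0,0,0,0]]' >/dev/null; python3 st.py
$H '[[-1,0,0,-0.05,0,0,0],[-1,0,0,0,0,0,0]]' >/dev/null; python3 st.py
```

```text
t 19.4 rel mm [-0.2 -4.2  6.9] F [-6.1 -0.8 11.1] M [-0.98 -1.36 -0.05] j [  31.     7.2  -57.3   77.9  -21.  -169.3] op 0.0475
t 19.65 rel mm [-0.2 -4.1  6.5] F [-10.1  -0.7  24.6] M [-0.75 -2.89  0.02] j [  31.3    7.2  -57.2   77.2  -21.2 -168.9] op 0.0474
```

```bash
H="python3 -m handwheel"
$H '[[-1,0,0,0.07,0,0,0],[1,0,0,0,0,0,0],[1,0,0,0,0,0,0],[1,0,0,0,0,0,0],[1,0,0,0,0,0,0]]' >/dev/null; python3 st.py
$H '[[1,0,0,-0.9,0,0,0],[1,0,0,-0.9,0,0,0],[1,0,0,-0.9,0,0,0],[1,0,0,-0.9,0,0,0],[1,-0.6,0,0,0,0,0]]' >/dev/null
$H '[[1,-0.6,0,0,0,0,0],[1,0,0,0,0,0,0]]' >/dev/null; python3 st.py
python3 -c "
from h import *
T=pose();np.save('T6.npy',T);s=snapshot('wrist');np.save('w6.npy',s,allow_pickle=True);print([ (np.round(a,1).tolist(),int(b)) for a,b in red(s,(100,0,560,330))])
cv2.imwrite('pics/w6.png',s['color'][:,:,::-1]);print(T)
d=[a for a,b in red(s,(100,0,560,330))]
"
```

```text
t 20.275 rel mm [-0.1 -3.8  6.7] F [-0.3 -0.1 -0.4] M [-1.08  1.17 -0.03] j [  30.9    7.2  -57.4   78.2  -21.  -169.4] op 0.0823
t 21.15 rel mm [  2.8 -36.5 -82. ] F [ 0.5 -0.1  0.3] M [-0.98  1.07  0.04] j [  47.3    1.   -47.1   45.8  -37.  -148.5] op 0.0875
[([298.0, 148.0], 20), ([347.3, 195.6], 11)]
[[-0.8141 -0.3444  0.4675  0.4781]
 [-0.4484  0.8845 -0.1291  0.1944]
 [-0.369  -0.3148 -0.8745  0.3724]
 [ 0.      0.      0.      1.    ]]
```

Run:
```python
from h import *
s=np.load("w6.npy",allow_pickle=True).item();T=np.load("T6.npy")
Rp,c=head(-13.5,[.585,.1415,.1165]);n=Rp[:,2]
for h_ in(.0465,.0495,.0525):
    a,b=[onplane(s,D(x)+.5,c+n*h_,n,T) for x in([298,148],[347.3,195.6])];v=Rp.T@(a-b);m=(a+b)/2
    print(h_,m,Rp.T@(m-c)*1e3,np.linalg.norm(a-b),np.degrees(np.arctan2(v[1],v[0])))
T3=np.load("T3.npy")
# contact-based centre: last held pose before release, shoulder at tool z .1827
print("now j6",get_obs()["joint_pos"])
# lens predicted
t=np.load("w1.npy",allow_pickle=True).item();T1=np.load("T1.npy")
print(onz(t,(322.5,86),.062,T1), onz(t,(322.5,201.5),.071,T1))
```

```text
0.0465 [0.5616 0.149  0.156 ] [-1.4488  1.8813 46.5   ] 0.04348858016261207 -95.33407996754232
0.0495 [0.5598 0.1492 0.1585] [-1.7666  1.6291 49.5   ] 0.04288259769587789 -95.33407996754234
0.0525 [0.558  0.1494 0.1609] [-2.0845  1.3768 52.5   ] 0.04227661522914369 -95.33407996754237
now j6 [  47.3499    0.9737  -47.1661   45.8083  -36.9875 -148.5245]
[ 0.521  -0.2163  0.062 ] [ 0.5215 -0.1285  0.071 ]
```

Run:
```python
from h import *
R=axR(D([0,0,-1.]),D([-1.,0,0]))
go(D([.5208,-.2160,.19]),R)
T=pose();print(Ro.from_matrix(T[:3,:3].T@R).magnitude()*57.3)
```

```text
turn [ -4.8736   1.4845 -10.5901] shift after [16.3931 -1.7284  0.9163] shift before [  6.2773 -14.8047   3.7387] world [ 0.0432 -0.4098 -0.0229]
70.51617540738205
```

```bash
H="python3 -m handwheel"
$H '[[1,0,0,0,-0.406,0.124,-0.8825],[1,0,0,0,-0.406,0.124,-0.8825],[1,0,0,0,-0.406,0.124,-0.8825],[1,0,0,0,-0.406,0.124,-0.8825],[1,0,0,0,-0.406,0.124,-0.8825]]' >/dev/null
$H '[[1,0,0,0,-0.406,0.124,-0.8825],[1,0,0,0,-0.406,0.124,-0.8825],[1,0,0,0,-0.406,0.124,-0.8825],[1,0,0,0,-0.406,0.124,-0.8825],[1,0,0,0,-0.406,0.124,-0.8825]]' >/dev/null
$H '[[1,0,0,0,-0.406,0.124,-0.8825],[1,0,0,0,-0.406,0.124,-0.8825],[1,0.98,-0.1,0.05,0,0,0],[1,0.98,-0.1,0.05,0,0,0],[1,0.98,-0.1,0.05,0,0,0]]'
$H '[[1,0.98,-0.1,0.05,0,0,0],[1,0.98,-0.1,0.05,0,0,0],[1,0.98,-0.1,0.05,0,0,0],[1,0.98,-0.1,0.05,0,0,0],[1,0.98,-0.1,0.05,0,0,0]]' >/dev/null
$H '[[1,0.98,-0.1,0.05,0,0,0],[1,0.98,-0.1,0.05,0,0,0],[1,0.98,-0.1,0.05,0,0,0],[1,0.98,-0.1,0.05,0,0,0],[1,0.98,-0.1,0.05,0,0,0]]' >/dev/null
$H '[[1,0.98,-0.1,0.05,0,0,0],[1,0.95,-0.1,0.05,0,0,0],[1,0.75,-0.1,0.05,0,0,0],[1,0,0,0,0,0,0]]'
python3 - <<'E'
from h import *
T=pose();go(D([.5208,-.2160,.0485]),axR(D([0,0,-1.]),D([-1.,0,0])))
np.save('T7.npy',T);w=snapshot('wrist');s=snapshot("side")
np.save('w7.npy',w,allow_pickle=True);np.save('s7.npy',s,allow_pickle=True)
cv2.imwrite("pics/s7.png",s["color"][:,:,::-1])
R,t=D(s["R"]),D(s["t"])
for p in([.5208,-.216,.062],[.5208,-.216,.026],[.56,.149,.158]):
    q=R@D(p)+t;print(q[:2]/q[2]*s["fx"]+[s["cx"],s["cy"]])
C=np.linalg.inv(T@D(w["tool_from_camera"]))@D([.5208,-.216,.062,1]);u,v=(C[:2]/C[2]*w["fx"]+[w["cx"],w["cy"]]).astype(int);print(u,v)
A=cv2.resize(s["color"][150:230,310:410,::-1],None,fx=4.5,fy=4.5,interpolation=cv2.INTER_CUBIC)
B=cv2.resize(w["color"][max(0,v-60):v+60,u-60:u+60,::-1],(340,340),interpolation=cv2.INTER_CUBIC)
E2=cv2.resize(s["color"][225:310,220:310,::-1],(450,235)[:2],interpolation=cv2.INTER_CUBIC)
M=np.zeros((600,800,3),np.uint8);M[:360,:450]=A;M[:340,455:795]=B;M[362:597,:450]=E2
cv2.imwrite("pics/m7.png",M)
E
```

```text
clock: 23.08
tool_pos: [0.4844, 0.119, 0.3679]
orientation: [180.0, -0.0, -90.0]
force: [0.4, 0.0, -0.0]
opening: 0.0878
gripper_force: 0.0
clock: 24.82
tool_pos: [0.5172, -0.1928, 0.3516]
orientation: [180.0, 0.0, -90.1]
force: [-0.7, 0.3, -1.0]
opening: 0.0876
gripper_force: 0.0
turn [ 0.0059  0.0056 -0.0128] shift after [ 0.9283 -0.1445  5.7656] shift before [ 0.9315 -0.1493  5.765 ] world [ 0.0036 -0.0232 -0.1441]
[356.6305 170.3961]
[355.7699 182.5352]
[273.352  237.9787]
318 173
```

View pics/m7.png

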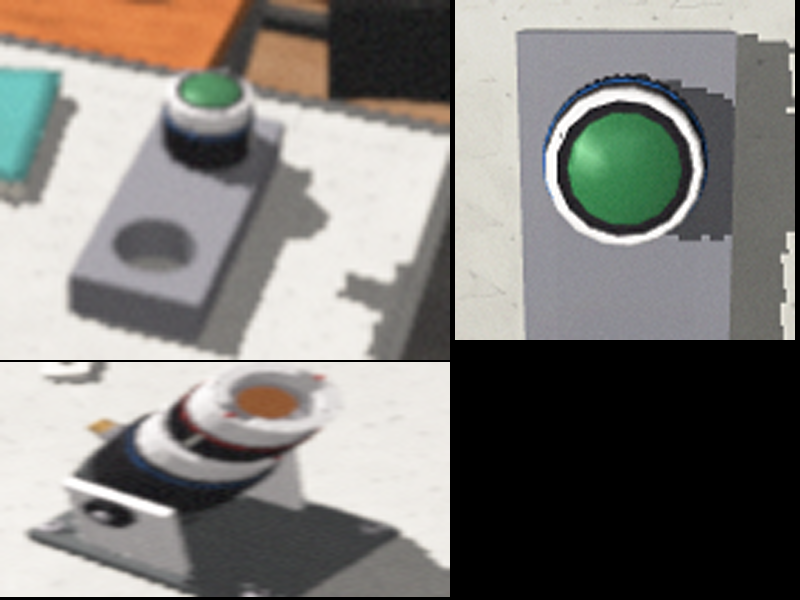

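```bash
H="python3 -m handwheel"
$H '[[1,0.93,-0.14,0,0,0,0],[1,0,0,0.3,0,0,-1],[1,0,0,0.3,0,0,-1],[1,0,0,0.3,0,0,-1],[1,0,0,0.3,0,0,-1]]' >/dev/null
$H '[[1,0,0,0.3,0,0,-1],[1,0,0,0.3,0,0,-1],[1,0,0,0.3,0,0,-1],[1,0,0,0.3,0,0,-1],[1,0,0,0.3,0,0,-1]]' >/dev/null
$H '[[1,0,0,0.1,0,0,-1],[1,0,0,0.1,0,0,-1],[1,0,0,0.1,0,0,-1],[1,0,0,0,0,0,-1],[1,0,0,0,0,0,-1]]'
python3 - <<'E'
from h import *
T=pose();go(D([.5208,-.2160,.0487]),axR(D([0,0,-1.]),D([0,-1.,0])))
w=snapshot('wrist');np.save('w8.npy',w,allow_pickle=True);np.save('T8.npy',T)
g=cv2.cvtColor(w["color"],cv2.COLOR_RGB2HSV);m=cv2.inRange(g,(45,80,30),(85,255,255));n,_,st,c=cv2.connectedComponentsWithStats(m);i=1+st[1:,4].argmax();print(c[i],st[i],onz(w,c[i]+.5,.064,T))
E
```

```text
clock: 26.8
tool_pos: [0.5211, -0.214, 0.2776]
orientation: [-180.0, -0.1, -5.7]
force: [0.1, -0.4, -0.4]
opening: 0.0873
gripper_force: 0.0
turn [-0.0071 -0.0094 -0.9494] shift after [-0.0103  0.0809  2.7947] shift before [-0.0049  0.0838  2.7947] world [-0.0003 -0.002  -0.0699]
[327.7206 229.0778] [ 301  204   54   51 2108] [ 0.5222 -0.2176  0.064 ]
```

```bash
H="python3 -m handwheel"
$H '[[1,0.03,0.1,0.93,0,0,0],[1,0,0,0.93,0,0,0],[1,0,0,0.93,0,0,0],[1,0,0,0,0,0,0],[-1,0,0,0,0,0,0]]' >/dev/null
$H '[[-1,0,0,0,0,0,0],[-1,0,0,0,0,0,0],[-1,0,0,0,0,0,0],[-1,0,0,0,0,0,0],[-1,0,0,0,0,0,0]]'
$H '[[-1,0,0,-0.8,0,0,0],[-1,0,0,-0.8,0,0,0],[-1,0,0,-0.8,0,0,0],[-1,0,0,-0.8,0,0,0],[-1,0,0,0,0,0,0]]'
python3 - <<'E'
from h import *
T=pose();w=snapshot('wrist');np.save('w9.npy',w,allow_pickle=True);np.save('T9.npy',T)
cv2.imwrite("pics/w9.png",w["color"][:,:,::-1])
# unwrap the band: tool-frame cylinder r=24 mm, shoulder at tool z zs
C=np.linalg.inv(D(w["tool_from_camera"]));zs=T[2,3]*0+.1827
g=w["color"].astype(int)
print("rows: height above shoulder mm; cols: tool angle -80..80")
A=np.arange(-80,81,5);print("     ",*["%4d"%a for a in A])
for h_ in(4,8,12,16,20,23):
    r=[]
    for a in A:
        q=C@D([.024*np.cos(np.radians(a)),.024*np.sin(np.radians(a)),zs-h_/1000,1]);u,v=(q[:2]/q[2]*w["fx"]+[w["cx"],w["cy"]])
        u,v=int(u),int(v);r.append(g[v,u].min() if 0<=v<400 and 0<=u<640 else -1)
    print("%4d "%h_,*["%4d"%x for x in r])
E
```

```text
clock: 28.1
tool_pos: [0.5216, -0.2173, 0.208]
orientation: [-180.0, -0.1, -5.9]
force: [-0.6, 0.1, 3.3]
opening: 0.047
gripper_force: 30.0
clock: 28.72
tool_pos: [0.5219, -0.2174, 0.289]
orientation: [-180.0, -0.2, -5.9]
force: [-0.7, -0.9, -1.3]
opening: 0.0472
gripper_force: 30.0
rows: height above shoulder mm; cols: tool angle -80..80
       -80  -75  -70  -65  -60  -55  -50  -45  -40  -35  -30  -25  -20  -15  -10   -5    0    5   10   15   20   25   30   35   40   45   50   55   60   65   70   75   80
   4    26   46  167  163  163  162  162  165  162  147   82  140  228  227  226  218  119   69   90  184   95   29   29   30   34   21   30   24   21   31   29   54   48
   8    44   23   95  165  164  160  161  156   84   86   50   14   18   20   29  102   74   34   36   38   38   32   39   21   27   23   25   26   28   34   53   53   50
  12    25   25   27   99  125  159   88   24   11   21   31   30   36   30   32  111   41   31   39   29   42   30   34   30   35   32   19   30   36   52   57   45   36
  16    31   21   23   20  130   49   33   25   26   29   32   29   36   28   36   48   46   39   35   37   27   31   32   24   36   23   30   43   52   51   44   42   43
  20    44   31   21   18   19   25   30   33   27   36   30   23   35   28   33   58   42   33   30   35   40   31   52   24   34   43   60   48   54   44   42   39   47
  23   108   22   22   19   30   50   34   35   25   35   32   41   35   33   46   79   30   47   41   52   40   45   42   55   44   49   43   49   53   44   34   36  105
```

Run:
```python
from h import *
w=np.load("w9.npy",allow_pickle=True).item();C=np.linalg.inv(D(w["tool_from_camera"]));g=w["color"].min(2).astype(float)
def samp(r,a,z):
    q=C@D([r*np.cos(np.radians(a)),r*np.sin(np.radians(a)),z,1]);return q[:2]/q[2]*w["fx"]+[w["cx"],w["cy"]]
A=np.arange(-30,31,1.)
for x0 in(-.001,0,.001):
    P=D([[samp(.024,a,.1827-h_/1000)+[0,0] for a in A] for h_ in(8,10,12,14,16,18,20)]).astype(np.float32)
    v=cv2.remap(g.astype(np.float32),P[...,0],P[...,1],cv2.INTER_LINEAR)
    print([int(A[i]) for i in v.argmax(1)],v.max(1).round());break
Rp,c=head(-13.5,[.5598,.1492,.1585]);n=Rp[:,2]
for f,sa in((1,-95.3),(-1,84.7)):
    sl=Rp@D([np.cos(np.radians(sa)),np.sin(np.radians(sa)),0]);lt=[np.cos(np.radians(-4)),np.sin(np.radians(-4))]
    R=toolR(lt,sl,n);print(f);go(c+n*.09-R[:,0]*.06,R)
    for p in(c+n*.09-R[:,0]*.06,c+n*.0235,c+n*.09):print(ik(p-.159*R[:,2],R[:,2],[38,3,-56,64,-26]))
```

```text
[-4, -4, -4, -4, -2, -2, -2] [236. 235. 235. 231. 230. 228. 241.]
1
turn [ 4.1313  4.0262 17.3454] shift after [-16.1314   6.5641  -6.4444] shift before [ -4.2817 -17.7002  -3.6345] world [-0.0607  0.4511  0.0911]
(array([ 52.4936,   0.9582, -46.5309,  46.3808, -39.1182]), np.float64(3.097602729873472e-10))
(array([ 37.9458,   2.6142, -56.8232,  66.2534, -25.2885]), np.float64(7.688294445529209e-14))
(array([ 49.5231,  -3.7071, -51.9529,  47.556 , -37.1453]), np.float64(2.1962431873134847e-11))
-1
turn [ -3.7216   3.8187 -11.9023] shift after [11.3314 -6.5641 -6.4444] shift before [ -5.5703 -13.0921  -3.254 ] world [-0.1047  0.3399  0.0814]
(array([ 45.8298,  -8.3257, -56.6617,  48.1521, -35.2625]), np.float64(2.8527180617743397e-12))
(array([ 37.9458,   2.6142, -56.8232,  66.2534, -25.2885]), np.float64(7.688294445529209e-14))
(array([ 49.5231,  -3.7071, -51.9529,  47.556 , -37.1453]), np.float64(2.1962431873134847e-11))
```

```bash
H="python3 -m handwheel"
$H '[[-1,-0.4,-0.935,-0.235,0,0,0],[-1,-0.4,-0.935,-0.235,0,0,0],[-1,-0.4,-0.935,-0.235,0,0,0],[-1,-0.4,-0.935,-0.235,0,0,0],[-1,-0.4,-0.935,-0.235,0,0,0]]' >/dev/null
$H '[[-1,-0.4,-0.935,-0.235,0,0,0],[-1,-0.4,-0.935,-0.235,0,0,0],[-1,-0.4,-0.935,-0.235,0,0,0],[-1,-0.4,-0.935,-0.235,0,0,0],[-1,-0.4,-0.935,-0.235,0,0,0]]' >/dev/null
$H '[[-1,-0.4,-0.935,-0.235,0,0,0],[-1,-0.4,-0.935,-0.235,0,0,0],[-1,-0.4,-0.935,-0.235,0,0,0],[-1,-0.4,-0.935,-0.235,0,0,0]]'
$H '[[-1,0,0,0,-0.266,0.273,-0.85],[-1,0,0,0,-0.266,0.273,-0.85],[-1,0,0,0,-0.266,0.273,-0.85],[-1,0,0,0,-0.266,0.273,-0.85],[-1,0,0,0,-0.266,0.273,-0.85]]' >/dev/null
$H '[[-1,0,0,0,-0.266,0.273,-0.85],[-1,0,0,0,-0.266,0.273,-0.85],[-1,0,0,0,-0.266,0.273,-0.85],[-1,0,0,0,-0.266,0.273,-0.85],[-1,0,0,0,-0.266,0.273,-0.85]]' >/dev/null
$H '[[-1,0,0,0,-0.266,0.273,-0.85],[-1,0,0,0,-0.266,0.273,-0.85],[-1,0,0,0,-0.266,0.273,-0.85],[-1,0,0,0,-0.266,0.273,-0.85],[-1,0,0,0,0,0,0]]'
python3 st.py
python3 - <<'E'
from h import *
T=pose();s=snapshot("wrist");np.save("wa.npy",s,allow_pickle=True);np.save("Ta.npy",T)
d=red(s,(180,0,460,235));print([(a.round(1).tolist(),int(b)) for a,b in d])
C=np.linalg.inv(T@D(s["tool_from_camera"]));Rp,c=head(-13.5,[.5598,.1492,.1585]);n=Rp[:,2];Ti=np.linalg.inv(T)
for k in(-1,0,1):
    x=np.append(c+22e-3*k*(Rp@D([np.cos(np.radians(84.7)),np.sin(np.radians(84.7)),0])),1);q=C@x;print(q[:2]/q[2]*s["fx"]+[s["cx"],s["cy"]],(Ti@x)[:3])
print("n tool",Ti[:3,:3]@n)
E
```

```text
clock: 30.52
tool_pos: [0.4155, 0.1233, 0.3692]
orientation: [180.0, 0.0, -6.0]
force: [-0.5, 0.3, -1.5]
opening: 0.0477
gripper_force: 30.0
clock: 32.4
tool_pos: [0.4155, 0.1218, 0.3689]
orientation: [150.4, -4.5, 68.4]
force: [0.3, -0.6, -0.3]
opening: 0.0473
gripper_force: 30.0
t 32.4 rel mm [  35.4   51.9 -100.5] F [-0.4  0.3  0.5] M [ 1.66 -0.39  0.02] j [ 46.1  -8.5 -56.8  47.9 -35.5  72.8] op 0.0473
[([321.5, 89.7], 17), ([326.3, 157.3], 15)]
[326.7324 156.8898] [0.0399 0.0029 0.249 ]
[324.4854 123.208 ] [0.0618 0.0013 0.249 ]
[322.125   87.8258] [ 0.0838 -0.0002  0.2489]
n tool [-0.0024 -0.0018 -1.    ]
```

```bash
H="python3 -m handwheel"; sed -i 's/T3/Ta/g' st.py
$H '[[-1,0.82,0.02,0.1,0,0,0],[-1,0.82,0.02,0.3,0,0,0],[-1,0.80,0.01,0.5,0,0,0],[-1,0,0,0.5,0,0,0],[-1,0,0,0.4,0,0,0]]' >/dev/null
$H '[[-1,0,0,0.2,0,0,0],[-1,0,0,0,0,0,0]]' >/dev/null; python3 st.py
$H '[[-1,0,0,0.1,0,0,0],[-1,0,0,0,0,0,0]]' >/dev/null; python3 st.py
$H '[[-1,0,0,0.1,0,0,0],[-1,0,0,0,0,0,0]]' >/dev/null; python3 st.py
```

```text
t 33.325 rel mm [62.4  2.  49.5] F [-1.8 -0.7  0.9] M [ 1.83 -0.45 -0.09] j [ 41.7   1.  -55.4  59.4 -28.5  63.3] op 0.0474
t 33.575 rel mm [62.2  2.  51.3] F [-0.1 -1.4  1.2] M [ 2.15 -0.35 -0.03] j [ 41.2   1.2 -55.6  60.3 -28.   62.8] op 0.0471
t 33.825 rel mm [62.2  2.1 53.9] F [ 0.3 -2.1  0.1] M [ 2.23 -0.35 -0.01] j [ 40.7   1.4 -55.8  61.2 -27.6  62.3] op 0.0472
```

```bash
H="python3 -m handwheel"
$H '[[-1,0,-0.02,0.1,0,0,0],[-1,0,0,0,0,0,0]]' >/dev/null; python3 st.py
$H '[[-1,0,0,0.1,0,0,0],[-1,0,0,0,0,0,0]]' >/dev/null; python3 st.py
$H '[[-1,0,0,0.1,0,0,0],[-1,0,0,0,0,0,0]]' >/dev/null; python3 st.py
```

```text
t 34.075 rel mm [62.3  1.8 56.3] F [-1.7 -1.8 -5. ] M [ 2.09 -0.52 -0.07] j [ 40.2   1.7 -56.   62.2 -27.1  61.7] op 0.0476
t 34.325 rel mm [62.3  1.7 58.9] F [-0.1 -1.1 -7.1] M [ 2.11 -0.45 -0.04] j [ 39.7   1.9 -56.2  63.1 -26.7  61.1] op 0.047
t 34.575 rel mm [62.3  1.7 61.4] F [-1.  -2.2 -7.6] M [ 2.29 -0.5  -0.01] j [ 39.2   2.2 -56.4  64.  -26.2  60.6] op 0.0478
```

```bash
H="python3 -m handwheel"
$H '[[-1,0,-0.02,0.1,0,0,0],[-1,0,0,0,0,0,0]]' >/dev/null; python3 st.py
$H '[[-1,0,0,0.06,0,0,0],[-1,0,0,0,0,0,0]]' >/dev/null; python3 st.py
$H '[[-1,0,0,0.05,0,0,0],[-1,0,0,0,0,0,0]]' >/dev/null; python3 st.py
```

```text
t 34.825 rel mm [62.4  1.4 63.7] F [-0.8 -1.4 -8. ] M [ 2.01 -0.63 -0.06] j [ 38.7   2.4 -56.6  65.1 -25.8  59.9] op 0.0473
t 35.075 rel mm [62.4  1.4 65.1] F [-0.7 -1.4 -9.7] M [ 2.05 -0.77 -0.04] j [ 38.3   2.5 -56.7  65.7 -25.6  59.6] op 0.0471
t 35.325 rel mm [62.4  1.4 66.3] F [ -1.7  -0.7 -10.5] M [ 2.12 -0.74 -0.04] j [ 38.    2.6 -56.8  66.2 -25.3  59.3] op 0.0473
```

```bash
H="python3 -m handwheel"; python3 st.py
$H '[[-1,0,0,0.04,0,0,0],[-1,0,0,0,0,0,0]]' >/dev/null; python3 st.py
$H '[[-1,0,0,0.03,0,0,0],[-1,0,0,0,0,0,0]]' >/dev/null; python3 st.py
```

```text
t 35.325 rel mm [62.4  1.4 66.3] F [ -1.7  -0.7 -10.5] M [ 2.12 -0.74 -0.04] j [ 38.    2.6 -56.8  66.2 -25.3  59.3] op 0.0473
t 35.575 rel mm [62.4  1.4 67.2] F [ -1.5  -2.1 -10.6] M [ 2.26 -0.84 -0.08] j [ 37.8   2.7 -56.8  66.6 -25.2  59. ] op 0.0472
t 35.825 rel mm [62.3  1.3 67.5] F [ -3.1  -4.4 -19.6] M [ 3.39 -1.7  -0.05] j [ 37.7   2.7 -56.9  66.9 -25.   58.8] op 0.0474
```

```bash
H="python3 -m handwheel"
$H '[[-1,0,-0.02,-0.015,0,0,0.8],[-1,0,0,0,0,0,0.8],[-1,0,0,0,0,0,0.8],[-1,0,0,0,0,0,0]]' >/dev/null; python3 st.py
$H '[[-1,0,0,0,0,0,0.9],[-1,0,0,0,0,0,0.9],[-1,0,0,0,0,0,0.9],[-1,0,0,0,0,0,0]]' >/dev/null; python3 st.py
$H '[[-1,0,0,0,0,0,0.9],[-1,0,0,0,0,0,0.9],[-1,0,0,0,0,0,0.9],[-1,0,0,0,0,0,0]]' >/dev/null; python3 st.py
```

```text
t 36.325 rel mm [62.5  1.  67.5] F [ -1.3  -1.3 -11.3] M [ 1.88 -1.33 -0.01] j [ 37.8   2.7 -56.9  66.8 -25.1  44.4] op 0.0475
t 36.825 rel mm [62.6  1.  67.5] F [ -2.3  -1.2 -11.4] M [ 1.43 -1.74 -0.06] j [ 37.8   2.7 -56.9  66.8 -25.1  28.2] op 0.0475
t 37.325 rel mm [62.6  1.  67.5] F [ -2.3  -0.4 -11.8] M [ 0.92 -2.14  0.03] j [ 37.8   2.7 -56.9  66.8 -25.1  12. ] op 0.0473
```

Turning freely at the bottom; 46.8° so far. Continue to near the stop.

```bash
H="python3 -m handwheel"
$H '[[-1,0,0,0,0,0,0.9],[-1,0,0,0,0,0,0.9],[-1,0,0,0,0,0,0.9],[-1,0,0,0,0,0,0]]' >/dev/null; python3 st.py
$H '[[-1,0,0,0,0,0,0.9],[-1,0,0,0,0,0,0.9],[-1,0,0,0,0,0,0.9],[-1,0,0,0,0,0,0]]' >/dev/null; python3 st.py
$H '[[-1,0,0,0,0,0,0.6],[-1,0,0,0,0,0,0]]' >/dev/null; python3 st.py
$H '[[-1,0,0,0,0,0,0.5],[-1,0,0,0,0,0,0]]' >/dev/null; python3 st.py
$H '[[-1,0,0,0,0,0,0.5],[-1,0,0,0,0,0,0]]' >/dev/null; python3 st.py
```

```text
t 37.825 rel mm [62.6  1.  67.5] F [ -2.   -0.4 -11.9] M [ 0.23 -2.33  0.02] j [ 37.8   2.7 -56.9  66.8 -25.1  -4.2] op 0.0475
t 38.325 rel mm [62.5  1.  67.5] F [ -1.9   1.5 -11.3] M [-0.48 -2.37  0.02] j [ 37.8   2.7 -56.9  66.8 -25.1 -20.4] op 0.0473
t 38.575 rel mm [62.5  1.  67.4] F [ -1.8   0.8 -12.5] M [-0.59 -2.41 -0.05] j [ 37.8   2.7 -56.9  66.8 -25.1 -24. ] op 0.0474
t 38.825 rel mm [62.5  1.  67.4] F [ -1.3   0.9 -11.7] M [-0.71 -2.34 -0.01] j [ 37.8   2.7 -56.9  66.8 -25.1 -27. ] op 0.0475
t 39.075 rel mm [62.6  1.  67.4] F [ -2.5   1.3 -12. ] M [-0.79 -2.3  -0.04] j [ 37.8   2.7 -56.9  66.8 -25.1 -30. ] op 0.0475
```

```bash
H="python3 -m handwheel"
for i in 1; do
$H '[[-1,0,0,0,0,0,0.5],[-1,0,0,0,0,0,0]]' >/dev/null; python3 st.py
$H '[[-1,0,0,0,0,0,0.5],[-1,0,0,0,0,0,0]]' >/dev/null; python3 st.py
$H '[[-1,0,0,0,0,0,0.4],[-1,0,0,0,0,0,0]]' >/dev/null; python3 st.py; done
```

```text
t 39.325 rel mm [62.5  1.  67.4] F [ -0.8   1.5 -12.7] M [-0.98 -2.2  -0.05] j [ 37.8   2.7 -56.9  66.8 -25.1 -33. ] op 0.0473
t 39.575 rel mm [62.3  1.  67.4] F [ -1.3   3.  -12.7] M [-1.43 -2.14 -0.15] j [ 37.8   2.7 -56.9  66.8 -25.1 -36. ] op 0.0473
t 39.825 rel mm [62.1  0.9 67.5] F [ -2.    3.2 -14.6] M [-1.9  -2.19 -0.2 ] j [ 37.8   2.7 -56.9  66.8 -25.1 -38.4] op 0.0473
```

```bash
H="python3 -m handwheel"
$H '[[-1,0,0,-0.08,0,0,0],[-1,0,0,0,0,0,0]]' >/dev/null; python3 st.py
$H '[[-1,0,0,-0.08,0,0,0],[-1,0,0,0,0,0,0]]' >/dev/null; python3 st.py
$H '[[-1,0,0,-0.05,0,0,0],[-1,0,0,0,0,0,0]]' >/dev/null; python3 st.py
```

```text
t 40.075 rel mm [62.1  0.8 65.9] F [ 0.5  2.6 -7.2] M [-1.22 -1.48 -0.19] j [ 38.2   2.6 -56.8  66.  -25.5 -37.9] op 0.047
t 40.325 rel mm [62.2  0.7 64. ] F [-0.2  1.7 -7.1] M [-1.2  -1.3  -0.18] j [ 38.7   2.4 -56.6  65.2 -25.8 -37.4] op 0.0473
t 40.575 rel mm [62.1  0.6 62.8] F [ 1.   0.8 -4.5] M [-1.11 -1.13 -0.16] j [ 38.9   2.3 -56.6  64.7 -26.  -37.1] op 0.0473
```

```bash
H="python3 -m handwheel"
$H '[[-1,0,0,-0.04,0,0,0],[-1,0,0,0,0,0,0]]' >/dev/null; python3 st.py
$H '[[-1,0,0,0.02,0,0,0],[1,0,0,0,0,0,0],[1,0,0,0,0,0,0],[1,0,0,0,0,0,0],[1,0,0,0,0,0,0]]' >/dev/null; python3 st.py
$H '[[1,0,0,-0.9,0,0,0],[1,0,0,-0.9,0,0,0],[1,0,0,-0.9,0,0,0],[1,0,0,-0.9,0,0,0],[1,-0.8,0,0,0,0,0]]' >/dev/null
$H '[[1,-0.8,0,0,0,0,0],[1,0,0,0,0,0,0]]' >/dev/null; python3 st.py
python3 - <<'E'
from h import *
T=pose();w=snapshot("wrist");s=snapshot("side");t=snapshot("top")
cv2.imwrite("pics/wz.png",w["color"][:,:,::-1]);cv2.imwrite("pics/sz.png",s["color"][:,:,::-1])
Rp,c=head(-13.5,[.5598,.1492,.1585]);n=Rp[:,2];p=c+n*.042  # glass, mid height, if locked
def green(s,T=None):
    g=cv2.cvtColor(s["color"],cv2.COLOR_RGB2HSV);m=cv2.inRange(g,(50,80,30),(80,255,255));k,_,st,cc=cv2.connectedComponentsWithStats(m)
    return [(cc[i].round(1).tolist(),int(st[i,4])) for i in range(1,k) if st[i,4]>40]
C=np.linalg.inv(T@D(w["tool_from_camera"]))@np.append(p,1);print("wrist pred",C[:2]/C[2]*w["fx"]+[w["cx"],w["cy"]],green(w))
for v in(s,t):
    q=D(v["R"])@p+D(v["t"]);print("pred",q[:2]/q[2]*v["fx"]+[v["cx"],v["cy"]],green(v))
E
```

```text
t 40.825 rel mm [62.1  0.6 61.8] F [ 1.1  1.8 -2.8] M [-1.06 -1.06 -0.11] j [ 39.2   2.2 -56.5  64.3 -26.2 -36.9] op 0.0472
t 41.45 rel mm [62.2  0.5 62.4] F [0.5 0.  0.3] M [-0.47 -1.65  0.01] j [ 39.    2.2 -56.5  64.5 -26.1 -37. ] op 0.0821
t 42.325 rel mm [ 66.9 -40.  -27.6] F [ 0.4 -0.2 -0.8] M [-0.49 -1.59  0.01] j [ 58.5  -6.6 -53.2  44.5 -42.6 -31.8] op 0.0874
wrist pred [323.4269 159.1539] [([243.4, 61.9], 1468), ([323.4, 159.1], 2082)]
pred [282.396  226.2097] []
pred [216.0317 208.111 ] [([226.8, 117.9], 100)]
```

```bash
H="python3 -m handwheel"
$H '[[1,0.8,0,0,0,0,0],[1,0.8,0,0,0,0,0],[1,0,0,0.9,0,0,0],[1,0,0,0.9,0,0,0],[1,0,0,0.9,0,0,0]]' >/dev/null
$H '[[1,0,0,0.9,0,0,0],[1,0,0,0,0,0,0],[-1,0,0,0,0,0,0],[-1,0,0,0,0,0,0],[-1,0,0,0,0,0,0]]' >/dev/null
$H '[[-1,0,0,0,0,0,0],[-1,0,0,0,0,0,0],[-1,0,0,0,0,0,0]]' >/dev/null;python3 st.py
$H '[[-1,0,0,-0.04,0,0,0],[-1,0,0,0,0,0,0]]' >/dev/null; python3 st.py
$H '[[-1,0,0,-0.04,0,0,0],[-1,0,0,0,0,0,0]]' >/dev/null; python3 st.py
python3 - <<'E'
from h import *
for n in("side","top"):
    s=snapshot(n);g=cv2.cvtColor(s["color"],cv2.COLOR_RGB2HSV);print(n,g[[226,208][n=="top"],[282,216][n=="top"]])
E
```

```text
t 44.1 rel mm [62.2  0.6 62.1] F [-1.5  1.9 -5.3] M [-1.   -1.81 -0.  ] j [ 39.1   2.2 -56.5  64.5 -26.1 -37. ] op 0.0476
t 44.35 rel mm [62.2  0.4 61.7] F [ 0.7 -1.9  5.5] M [ 0.03 -1.15 -0.  ] j [ 39.3   2.2 -56.5  64.1 -26.2 -36.8] op 0.0475
t 44.6 rel mm [62.1  0.1 61.4] F [ 2.7 -3.8 16.3] M [ 1.21 -0.5  -0.03] j [ 39.5   2.2 -56.4  63.7 -26.4 -36.6] op 0.0472
side [ 23  26 199]
top [  9   8 211]
```

```bash
H="python3 -m handwheel"
$H '[[-1,0,0,0.06,0,0,0],[1,0,0,0,0,0,0],[1,0,0,0,0,0,0],[1,0,0,0,0,0,0],[1,0,0,0,0,0,0]]' >/dev/null; python3 st.py
$H '[[1,0,0,-0.9,0,0,0],[1,0,0,-0.9,0,0,0],[1,0,0,-0.9,0,0,0],[1,0,0,-0.9,0,0,0],[1,0,0,-0.5,0,0,0]]' >/dev/null
$H '[[1,-0.8,0,0,0,0,0],[1,-0.8,0,0,0,0,0],[1,-0.8,0,0,0,0,0],[1,0,0,0,0,0,0]]' >/dev/null; python3 st.py
python3 - <<'E'
from h import *
Rp,c=head(-13.5,[.5598,.1492,.1585]);n=Rp[:,2]
T=pose();w=snapshot("wrist");np.save("wf.npy",w,allow_pickle=True)
def lines():
    # white line on lens band and filter band seen by the wrist camera, for bands at their locked heights
    C=np.linalg.inv(T@D(w["tool_from_camera"]));g=w["color"].min(2).astype(np.float32);A=np.arange(-180,180,1.)
    for nm,base in(("lens",.0045),("filter",-.045)):
        out=[]
        for h_ in(8,12,16):
            X=c+D([Rp@D([.024*np.cos(np.radians(a)),.024*np.sin(np.radians(a)),base+h_/1e3]) for a in A])
            cam=(T@D(w["tool_from_camera"]))[:3,3];vis=D([np.dot(x-c-n*(base+h_/1e3),cam-x)>.0015 for x in X])
            q=(C@np.c_[X,np.ones(len(X))].T).T;P=(q[:,:2]/q[:,2:]*w["fx"]+[w["cx"],w["cy"]]).astype(np.float32)
            v=cv2.remap(g,P[None,:,0].copy(),P[None,:,1].copy(),cv2.INTER_LINEAR)[0];v[~vis]=0;i=v.argmax();out.append((A[i],v[i].round()))
        print(nm,out)
lines();o=get_obs();print(o["force"],o["gripper_force"],o["opening"])
g=cv2.cvtColor(w["color"],cv2.COLOR_RGB2HSV);m=cv2.inRange(g,(50,80,30),(80,255,255));k,_,st,cc=cv2.connectedComponentsWithStats(m);print([(cc[i].round(1),st[i,4]) for i in range(1,k) if st[i,4]>300])
for hh in(.039,.042,.046):
    C=np.linalg.inv(T@D(w["tool_from_camera"]))@np.append(c+n*hh,1);print(C[:2]/C[2]*w["fx"]+[w["cx"],w["cy"]])
E
```

```text
t 45.325 rel mm [62.2  0.6 61.7] F [ 0.7 -0.3  0. ] M [-0.46 -1.59  0.06] j [ 39.2   2.2 -56.5  64.3 -26.2 -36.9] op 0.082
t 46.45 rel mm [ 69.4 -59.8 -40.6] F [ 0.8  0.1 -0. ] M [-0.47 -1.59 -0.02] j [ 63.1  -7.8 -53.6  43.  -45.4 -34.3] op 0.0875
lens [(np.float64(-180.0), np.float32(0.0)), (np.float64(-180.0), np.float32(0.0)), (np.float64(-180.0), np.float32(0.0))]
filter [(np.float64(-180.0), np.float32(0.0)), (np.float64(-180.0), np.float32(0.0)), (np.float64(-180.0), np.float32(0.0))]
[-0.8293  0.5446  0.8414] 0.0 0.0874121597231319
[(array([244.7,  47.7]), np.int32(1411)), (array([323.5, 125.5]), np.int32(1982))]
[323.555  125.8321]
[323.5577 125.9582]
[323.5615 126.1315]
```

```bash
python3 -c "
from plant import *
print(close_job())"
```

```text
the job is handed in; nothing more can be done
None
```

I handed the job in at about 46 s. The filter stage is locked in the port and the lens stage in the filter stage: each held against an upward pull at about its notch height, then was let go. The hand-in gave no verdict, and I did not re-measure the bystanders at the end.

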